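Refreeze the cold bricks on the cold plate

ROBOT

A 6-joint arm with a two-finger parallel gripper is mounted at the origin on the work surface. World frame = base frame: x ahead of the robot, y to its left, z up, the work surface at z = 0. Lengths are in m, angles in rad, forces in N, time in s.
With the tool pointing down it reaches from about 0.375 to 0.825 m from the base axis. Payload 5.5 kg.
Tool frame: the origin (TCP) lies on the mounting face of the last link; the fingertips stand 173 mm ahead of it and the grasp point (between the pads) lies 155 mm ahead of it; z points along the fingers, x is the direction in which the jaws open and shut, and the axes are right-handed (so a half turn about z gives the same grasp; the last joint's range is limited). The gripper opens to 85 mm and grips with 20 to 120 N. Pads are 22 mm wide; open, the fingers measure 114 mm over their backs; the gripper's body (76 mm by 85 mm) begins 54 mm behind the grasp point. The pads swing forward as they close: fully open they stand 13 mm farther back than shut.
Start: joints at [1.303, 0.314, -0.047, 1.21, 0, 1.571], TCP at [0.159, 0.579, 0.405] pointing down, gripper open.
Joint ranges: [-2.67, 2.67], [-0.69, 1.73], [-1.03, 1.25], [-2.08, 2.16], [-1.42, 1.45], [-3.14, 3.14]. Speed limits (rad/s): [2.39, 2.39, 3.01, 3.14, 3.14, 3.14].

INTERFACE

Orientations are given as [roll, pitch, yaw] about the fixed x, y, z axes, in that order (R = Rz(yaw) Ry(pitch) Rx(roll)).
In Python, from station import r gives the robot as it stands.
- The arm moves only by the tool apply_moves, never from a script. Its argument "increments" is a list of rows, each a list of 2 entries, a list of its own where there are three numbers: the shift along the tool's x, y, z each as a share of 0.2 m, from -1 to 1, then the turn about the tool's z as a share of 180 degrees, from -1 to 1. In form: [[[tx, ty, tz], roll], ...]. A call has 1 to 8 rows; each row is the pose to reach, as a shift and turn from the pose commanded when the call began, along the tool's axes at that moment, turning the shorter way round; what a row does not reach only later rows make up. A row lasts 1/12 s, in which the tool goes at most 41.7 mm and 7.16 degrees, less where a joint would pass 70% of its speed; a pose out of reach is approached as far as the arm can. A call with a number of a shift or a turn outside -1 to 1 is refused whole. A call with a gripper value outside its range is refused whole. "gripper" is the opening, from -1 (shut) to 1 (fully open), set as the call begins (left out, the last holds). The fingers move at their own pace and stop on an object; the grip force is fixed at half the most. Time passes only in rows, so rows that repeat a pose let the fingers close. It gives the time, the measured TCP pose, the force and the opening at its end, in the units of the state.
- r.read_state(): the state, without advancing time (a new reading comes with each control period).
- r.camera(name): name is "scene" or "top"; returns a dict with "img" (480x640x3 uint8, blue, green, red), "K" (3x3 intrinsics, pixels), "pose" (4x4, takes a point from camera to world coordinates). Camera axes: x right, y down, z forward; pixel columns grow to the right and rows downward; lengths in m; the calibration is good to about 2 mm. A picture is of the moment at which its call begins. There is no depth.
- r.sign_off(): hands the job in, once; it reports no verdict.
The state is a dict: "time_s": time; "joints": joint angles; "dq": joint speeds; "joint_torque": joint torques, N m; "tcp_pos": TCP position; "ee_rot": TCP orientation; "force": force on the tool from outside, world axes, zero at the start; "moment": the same for the moment, N m; "finger_gap": finger opening in m.
Only numpy, scipy, OpenCV 4.12 (cv2) and the standard library are available. Lean on these libraries where they do the work, as an engineer would, in place of code of your own. Each camera call takes 0.05 s, during which the arm holds its last target. There are 200 camera calls.

TASK

Put the cold bricks back to refreeze: lay every brick that is on the table flat on the cold plate, no more than one to a bay and between its ribs, and set the coolant valve half open, its lever over the long 45-degree tick of the graduated plate. Only then lift the hinged splash guard of the switch box fully up, flip the pump toggle over from left to right (as seen from the robot) and lower the guard until it is shut again. Leave the other things on the table where they are.

Things in the scene. Friction and masses are not known exactly. Their poses are not given: they have to be found in the camera images.
- cold_plate: Fixed cold-plate unit: steel housing 150 mm (x) by 330 mm (y), 26 mm high, topped by an aluminium plate whose surface is 30 mm above the table. Origin on the table under the plate's middle; x away from the robot, y to its left; place varies, yaw by 0.1 rad. Four bays side by side along y, 76 mm apart. Ball valve off its right (-y) end; pipes run back to the chiller at the table's far edge.
- plate_top (a point): Middle of the plate's surface. Each bay is 112 mm long (x), 70 mm clear wide (y). Ribs 6 mm wide and 6 mm high part the bays (one also outside each end bay); they stand only 24 to 56 mm in x either side of the middle, so the middle 48 mm of each bay is open for fingers. Rims 6 mm high close the bays' ends.
- bay1 (a point): Middle of bay 1 on the plate's surface (rightmost); axes as the cold plate's.
- bay2 (a point): Middle of bay 2 on the plate's surface (second from the right); axes as the cold plate's.
- bay3 (a point): Middle of bay 3 on the plate's surface (third from the right); axes as the cold plate's.
- bay4 (a point): Middle of bay 4 on the plate's surface (leftmost); axes as the cold plate's.
- brick1_c (a point): Centre of a loose white hard-shell cold brick, 96 mm long (its x), 56 wide (y), 26 thick (z), about 0.13 kg, the same either way up or round. The middle 36 mm of its length is a waist 40 mm wide, for the fingers. Starts flat on the table. Two to four of the four are there; None when absent. Lying in a bay its centre is 43 mm above the table.
- brick2_c (a point): Centre of a loose white hard-shell cold brick, 96 mm long (its x), 56 wide (y), 26 thick (z), about 0.13 kg, the same either way up or round. The middle 36 mm of its length is a waist 40 mm wide, for the fingers. Starts flat on the table. Two to four of the four are there; None when absent. Lying in a bay its centre is 43 mm above the table.
- brick3_c (a point): Centre of a loose white hard-shell cold brick, 96 mm long (its x), 56 wide (y), 26 thick (z), about 0.13 kg, the same either way up or round. The middle 36 mm of its length is a waist 40 mm wide, for the fingers. Starts flat on the table. Two to four of the four are there; None when absent. Lying in a bay its centre is 43 mm above the table.
- brick4_c (a point): Centre of a loose white hard-shell cold brick, 96 mm long (its x), 56 wide (y), 26 thick (z), about 0.13 kg, the same either way up or round. The middle 36 mm of its length is a waist 40 mm wide, for the fingers. Starts flat on the table. Two to four of the four are there; None when absent. Lying in a bay its centre is 43 mm above the table.
- valve (a joint): Angle of the coolant ball valve's lever about its upright axis, rad: 0 shut (lever across the pipe, pointing along the cold plate's -x, to the robot), 1.57 fully open (lever along the pipe, pointing to the plate's -y, right); grows counter-clockwise seen from above. 0.785 is the long 45-degree tick. Stays where left; 0.12 N m to turn.
- valve_axis (a point): Point on the valve's turning axis at the height of the lever's sleeve, 90 mm above the table, at -232 mm in y of the cold plate's origin. Below the lever lies a graduated plate of 68 mm diameter, top 81 mm above the table, with a narrow tongue carrying the 45-degree tick out to 64 mm from the axis.
- valve_sleeve (a point): Centre of the black sleeve on the valve lever, 58 mm long, 18 mm wide, 13 mm thick, 81 mm from the axis; it turns with the lever, its x pointing back to the axis. Free beneath down to the table.
- switch_box: Fixed grey switch box 130 mm (x) by 104 mm (y) by 60 mm high, with the guard and toggle on top. Origin on the table under its middle; x away from the robot, y left; its position and yaw vary.
- guard (a joint): Opening of the splash guard, rad: 0 shut, 1.75 fully up against its stop. The guard is a grey hood 88 mm long (x), 74 mm wide (y), 44 mm high, open underneath, hinged at its far edge so that the front swings up and away from the robot. Its friction hinge holds it at any angle (about 0.14 N m).
- guard_hinge (a point): Middle of the guard's hinge axis (the axis runs along the switch box's y), 66 mm above the table, 46 mm in +x of the box's middle.
- guard_tab (a point): Grip point of the guard's finger tab, a flat tongue 24 mm wide (y) and 7 mm thick that sticks out 44 mm forward of the hood's front at the top. This point is 24 mm out from the hood's front; with the guard shut it is 114 mm in -x of the hinge and 38 mm above it (104 mm above the table); it turns with the guard.
- toggle (a joint): Angle of the pump toggle, rad: 0 off, leaning 0.45 rad to the box's +y (left); 0.9 on, leaning 0.45 rad to -y (right). Stays where it is left; about 1.5 N at the tip.
- toggle_tip (a point): Tip of the steel bat toggle beneath the guard, 34 mm long and 11 mm across at the top; it pivots 10 mm in -x of the box's middle and 66 mm above the table (the box's top is at 60 mm), about the box's x axis; 56 mm in front of the guard's hinge.
- logger: Bystander: round temperature logger, 48 mm across, 15 mm high, lying among the bricks; origin under its middle.
- thermometer: Bystander: probe thermometer 210 mm long lying crosswise close in front of the robot; origin on the table under its middle.
- tape_roll: Bystander: roll of tape, 104 mm across, 48 mm high, left of the plate and farther back; origin under its middle.
- tape_gun: Bystander: tape dispenser with a roll, about 150 mm long, behind the switch box; origin under the roll's middle.
- spray: Bystander: closed spray bottle, 68 mm across, 170 mm high, standing at the left; origin under its middle.
There are look-alikes about, which are no part of the job. What is shaped like the part that bears brick1_c but brown is not meant.

How it is judged:
On the way, in this order (a step that is already met when the one before it is completed fails the run):
1. every brick present lies flat in a bay of the cold plate, the valve is set to 45 degrees and the guard is still shut (z of brick1_c in the frame of cold_plate between 0.039 and 0.0465 m and angle between the z axis of each of brick1_c, brick2_c, brick3_c, brick4_c and the z axis of cold_plate, either way round below 0.08 rad and x of brick1_c in the frame of cold_plate between -0.018 and 0.018 m and y of brick1_c in the frame of cold_plate between -0.135 and 0.135 m and z of brick2_c in the frame of cold_plate between 0.039 and 0.0465 m and x of brick2_c in the frame of cold_plate between -0.018 and 0.018 m and y of brick2_c in the frame of cold_plate between -0.135 and 0.135 m and z of brick3_c in the frame of cold_plate between 0.039 and 0.0465 m and x of brick3_c in the frame of cold_plate between -0.018 and 0.018 m and y of brick3_c in the frame of cold_plate between -0.135 and 0.135 m and z of brick4_c in the frame of cold_plate between 0.039 and 0.0465 m and x of brick4_c in the frame of cold_plate between -0.018 and 0.018 m and y of brick4_c in the frame of cold_plate between -0.135 and 0.135 m and value of joint valve between 0.68 and 0.89 rad and value of joint guard below 0.1 rad), for 0.2 s.
2. the guard is lifted fully up (more than 1.2 rad), the toggle still off (value of joint guard above 1.2 rad and value of joint toggle below 0.3 rad), for 0.2 s.
3. the toggle is flipped on while the guard is up (value of joint guard above 0.9 rad and value of joint toggle above 0.7 rad), for 0.2 s.
At the end, for the whole second after the job is handed in: Every brick present lies at rest flat on the plate in a bay (centre 39 to 46.5 mm above the table, tilt under 0.08 rad, within 18 mm of the bays' middle line), the valve is at 45 degrees within 6 degrees, the toggle is on (above 0.7 rad) and the guard is shut (below 0.08 rad) (z of brick1_c in the frame of cold_plate between 0.039 and 0.0465 m and angle between the z axis of each of brick1_c, brick2_c, brick3_c, brick4_c and the z axis of cold_plate, either way round below 0.08 rad and x of brick1_c in the frame of cold_plate between -0.018 and 0.018 m and y of brick1_c in the frame of cold_plate between -0.135 and 0.135 m and z of brick2_c in the frame of cold_plate between 0.039 and 0.0465 m and x of brick2_c in the frame of cold_plate between -0.018 and 0.018 m and y of brick2_c in the frame of cold_plate between -0.135 and 0.135 m and z of brick3_c in the frame of cold_plate between 0.039 and 0.0465 m and x of brick3_c in the frame of cold_plate between -0.018 and 0.018 m and y of brick3_c in the frame of cold_plate between -0.135 and 0.135 m and z of brick4_c in the frame of cold_plate between 0.039 and 0.0465 m and x of brick4_c in the frame of cold_plate between -0.018 and 0.018 m and y of brick4_c in the frame of cold_plate between -0.135 and 0.135 m and linear speed of each of brick1, brick2, brick3, brick4 below 0.02 m/s and value of joint valve between 0.68 and 0.89 rad and value of joint toggle above 0.7 rad and value of joint guard below 0.08 rad); the robot touches nothing.
It fails at once if the temperature logger is knocked away (moved more than 4 cm) (distance of logger from where it was at the start of the episode above 0.04 m).
It fails at once if the probe thermometer is knocked away (moved more than 4 cm) (distance of thermometer from where it was at the start of the episode above 0.04 m).
It fails at once if the roll of tape is knocked away (moved more than 4 cm) (distance of tape_roll from where it was at the start of the episode above 0.04 m).
It fails at once if the tape dispenser is knocked away (moved more than 4 cm) (distance of tape_gun from where it was at the start of the episode above 0.04 m).
It fails at once if the spray bottle is knocked away (moved more than 4 cm) (distance of spray from where it was at the start of the episode above 0.04 m).
Of brick1, brick2, brick3, brick4 only 2 to 4 are there at a start; the rules pass over those that are not, and their reading is None.
At some moment in a run one of brick1, brick2, brick3, brick4 may be knocked a few centimetres aside while the robot is not near it.
Once in a run the grip may slacken for a moment while it holds something.
It also fails if it takes over 210 s, if anything falls off the work surface, if the arm or the gripper's body presses on something with over 40 N, if the wrist force passes 120 N, or if a joint passes its speed limit or range.

## Working session

There is one attempt and no reset: what is moved stays moved. The work goes in short steps, Python scripts to look and compute and a tool call to move; the robot and the scene stay as the last step left them, time stands still between calls to the robot, and variables do not carry over. Pictures are saved under pics/ and viewed, about 12 in all and at most 16, crops included, and the job is handed in when it is done.

Besides the shell and the picture viewer there is one more tool, called after "Emit:" by a JSON object that holds its "method" and its "body", one argument or row to a line. apply_moves: Moves the arm, as the interface text tells. Shift numbers are shares of 0.2 m and turn numbers shares of 180 degrees, none past 1 either way. Its arguments: {"type":"object","properties":{"increments":{"type":"array"},"gripper":{"type":"number"}},"required":["increments"]}

```bash
ls; mkdir -p pics
python3 - <<'E'
from station import r
import cv2,numpy as np
np.set_printoptions(precision=4,suppress=True)
print(r.read_state())
for n in("scene","top"):
    c=r.camera(n);cv2.imwrite(f"pics/{n}0.png",c["img"]);print(n,c["K"],c["pose"])
E
```

```text
pics
{'time_s': 0.0, 'joints': array([ 1.303 ,  0.3142, -0.048 ,  1.2102,  0.    ,  1.5708]), 'dq': array([ 0.0006, -0.0008, -0.0006, -0.0007, -0.0016, -0.0012]), 'joint_torque': array([  0.0004, -53.9587,  33.9756,   0.019 ,   0.0002,   0.    ]), 'tcp_pos': array([0.1587, 0.5783, 0.4039]), 'ee_rot': array([-3.1416,  0.0017,  1.303 ]), 'force': array([-0.4332, -0.4249,  0.1474]), 'moment': array([ 0.0145, -0.052 ,  0.0043]), 'finger_gap': 0.08550822857217799}
scene [[610.5481   0.     335.0915]
 [  0.     610.5481 244.0654]
 [  0.       0.       1.    ]] [[ 0.6624  0.5176 -0.5415  1.326 ]
 [ 0.7491 -0.4587  0.4779 -0.7011]
 [-0.0011 -0.7222 -0.6916  1.1725]
 [ 0.      0.      0.      1.    ]]
top [[495.891    0.     319.6553]
 [  0.     495.891  246.0916]
 [  0.       0.       1.    ]] [[ 0.0134 -0.9879  0.1545  0.3189]
 [-0.9999 -0.0141 -0.0034  0.028 ]
 [ 0.0055 -0.1545 -0.988   1.1276]
 [ 0.      0.      0.      1.    ]]
```

View pics/scene0.png

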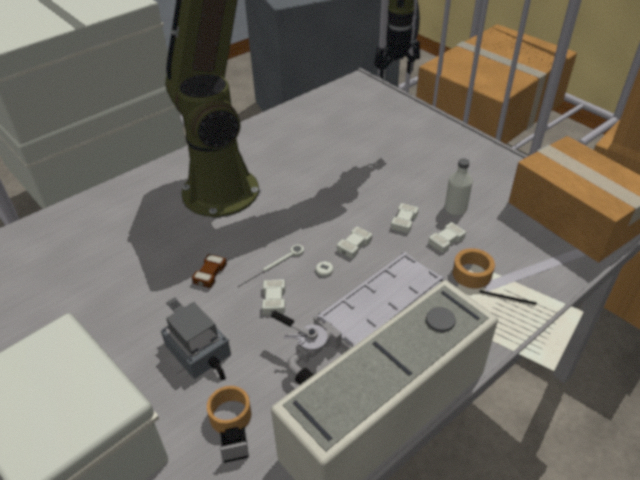

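View pics/top0.png

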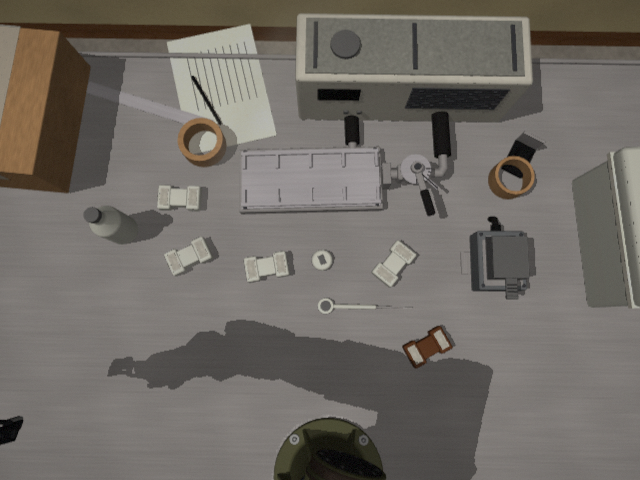

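The scene view shows four white bricks at (355,241), (404,217), (447,237) and (273,297), the brown look-alike at (209,270), the logger at (324,268), the valve at (313,337) and the switch box at (195,337).

In the top view the white bricks are at (178,197), (188,256), (266,266) and (395,263). The things that could be taken for a brick are the brown one at (428,346), the logger at (322,260) and the guard or switch box at (500,262). I choose the four white waisted ones.

```bash
cat > h.py <<'E'
import cv2,numpy as np
from station import r
np.set_printoptions(precision=4,suppress=True)
def ray(c,p):
    d=c["pose"][:3,:3]@np.linalg.solve(c["K"],[p[0],p[1],1.]);return c["pose"][:3,3],d
def onz(c,p,z):
    o,d=ray(c,p);return o+d*(z-o[2])/d[2]
def tri(c1,p1,c2,p2):
    o1,d1=ray(c1,p1);o2,d2=ray(c2,p2);d1=d1/np.linalg.norm(d1);d2=d2/np.linalg.norm(d2)
    s=np.linalg.lstsq(np.c_[d1,-d2],o2-o1,rcond=None)[0];a=o1+s[0]*d1;b=o2+s[1]*d2
    return (a+b)/2,np.linalg.norm(a-b)
def proj(c,P):
    T=np.linalg.inv(c["pose"]);q=T[:3,:3]@np.asarray(P)+T[:3,3];q=c["K"]@q;return q[:2]/q[2]
def blobs(c,lo=170,amin=150,amax=2500):
    h=cv2.cvtColor(c["img"],cv2.COLOR_BGR2HSV)
    m=((h[...,2]>lo)&(h[...,1]<60)).astype(np.uint8)
    m=cv2.morphologyEx(m,cv2.MORPH_CLOSE,np.ones((3,3)))
    cs=cv2.findContours(m,cv2.RETR_EXTERNAL,cv2.CHAIN_APPROX_NONE)[0]
    return [k for k in cs if amin<cv2.contourArea(k)<amax]
def bricks(c,z=0.026,lo=170):
    "centre, long-axis yaw, sizes of white waisted boxes seen in top view"
    out=[]
    for k in blobs(c,lo):
        P=np.array([onz(c,p[0],z)[:2] for p in k])*1000
        (x,y),(w,h),a=cv2.minAreaRect(P.astype(np.float32))
        if w<h: w,h,a=h,w,a+90
        a=(a+90)%180-90
        out.append((x/1000,y/1000,np.radians(a),w,h,*k.mean(0)[0]))
    return out
def go(x,y,z,yaw=None,s=None):
    "move numbers (shares) from present pose to TCP target"
    s=s or r.read_state();p=s["tcp_pos"];w=s["ee_rot"][2]
    d=np.array([x,y,z])-p;X=np.array([np.cos(w),np.sin(w),0]);Y=np.array([np.sin(w),-np.cos(w),0])
    t=0
    if yaw is not None:
        t=-((yaw-w+np.pi)%(2*np.pi)-np.pi)/np.pi
    print("mv",np.round([d@X/.2,d@Y/.2,-d[2]/.2],3),"turn",round(t,3),"dist",round(np.linalg.norm(d),3))
E
python3 - <<'E'
from h import *
t=r.camera("top");s=r.camera("scene")
for b in bricks(t): print("T",np.round(b,3))
for k in blobs(s,150): print("S",cv2.contourArea(k),np.round(cv2.minAreaRect(k)[0],1))
a=cv2.resize(t["img"][130:310,350:550],None,fx=3.3,fy=3.3,interpolation=2)
b=cv2.resize(s["img"][230:400,150:350],None,fx=3.3,fy=3.3,interpolation=2)
cv2.imwrite("pics/c1.png",a);cv2.imwrite("pics/c2.png",b)
E
```

```text
T [  0.444   0.144  -1.378  89.875  49.599 268.175 265.719]
T [  0.46    0.02    0.797  38.158  36.6   321.191 259.766]
T [  0.455  -0.142  -0.669  90.029  49.697 395.357 261.434]
T [  0.465   0.321  -1.082  88.8    48.261 188.452 257.674]
T [  0.6     0.339  -1.556  66.733  46.894 185.858 196.307]
T [  0.732   0.288  -0.323  46.953  35.486 207.28  141.68 ]
T [  0.925  -0.367  -1.555 207.241  56.304 494.803  75.656]
T [  0.93   -0.005  -1.555 173.625  64.003 327.526  72.437]
T [  0.993   0.289  -1.554 211.365  70.296 214.235  42.377]
S 206.0 [315. 336.]
S 1660.5 [551.  332.5]
S 534.5 [273.  292.5]
S 163.5 [324.  266.5]
S 393.0 [447.1 233.6]
S 431.5 [353.8 237.8]
S 355.0 [404.8 214.3]
S 1020.0 [590.4 175.1]
S 1380.0 [103.5  12.5]
```

View pics/c1.png

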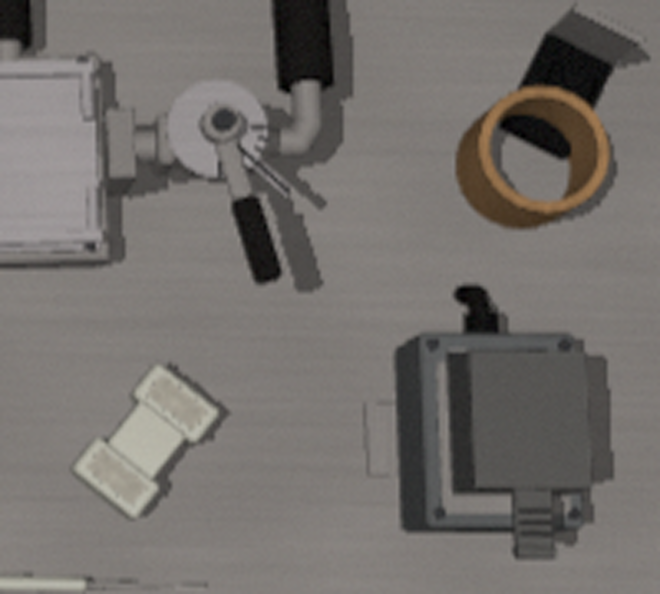

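View pics/c2.png

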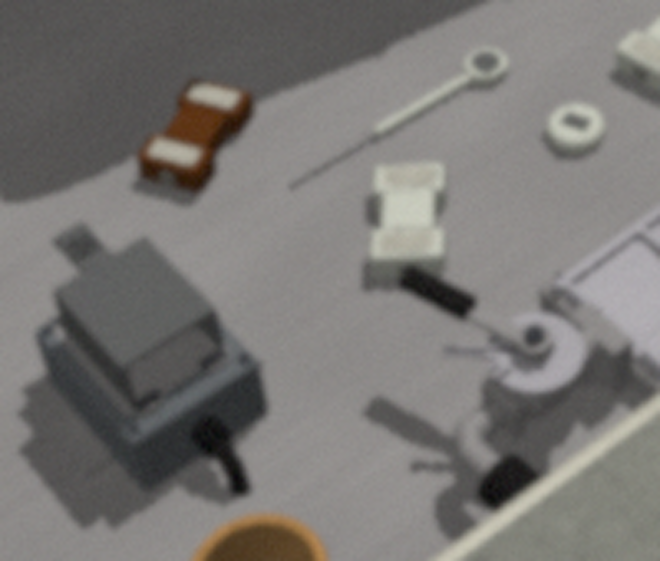

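Crop c1 confirms the white waisted brick at (395,263), the valve cap at about (417,166), the sleeve at about (428,203), and the guard tab end at about (512,299). Crop c2 shows the brown decoy with white patches, the sleeve at about (283,318), the cap at (312,331) and the tab end at (170,301).

Run:
```python
from h import *
t=r.camera("top");s=r.camera("scene")
for lo in(150,160):
  for b in bricks(t,lo=lo): 
    if b[0]<.65: print(lo,np.round(b,3))
for n,p,q in(("cap",(417.3,166.4),(312.1,330.9)),("sleeve",(427.6,202.7),(282.7,318.2)),("tabend",(512.1,298.8),(170.3,301.2)),
 ("b_c",(395.2,263.0),(273.3,291.8)),("b_b",(266.5,266),(354,238)),("b_a",(188,256),(404.8,214.3)),("b_d",(178,197),(447.1,233.6))): print(n,*tri(t,p,s,q))
a=cv2.resize(t["img"][135:225,225:445],None,fx=3.6,fy=3.6,interpolation=2)
b=cv2.resize(s["img"][240:400,260:460],None,fx=3.6,fy=3.6,interpolation=2)[:576]
cv2.imwrite("pics/c3.png",a);cv2.imwrite("pics/c4.png",b)
```

```text
150 [  0.358  -0.037  -1.557 125.87   30.694 344.784 306.168]
150 [  0.444   0.145  -1.383  92.58   52.138 265.366 266.275]
150 [  0.46    0.021   0.014  40.61   40.333 321.216 259.706]
150 [  0.456  -0.142  -0.671  92.425  52.135 393.811 263.038]
150 [  0.466   0.321  -1.098  92.008  51.449 186.802 255.488]
150 [  0.601   0.35    1.554  91.531  51.992 177.48  196.78 ]
150 [  0.543  -0.662   0.083 359.248  15.529 622.167 231.176]
150 [  0.601  -0.687  -0.086 264.013  34.844 635.059 201.928]
160 [  0.359  -0.037  -1.557 125.831  28.511 344.861 306.189]
160 [  0.444   0.145  -1.378  91.716  51.432 265.203 266.047]
160 [  0.46    0.02   -0.77   39.808  38.144 321.265 259.673]
160 [  0.455  -0.142  -0.671  91.761  51.071 393.745 262.981]
160 [  0.466   0.322  -1.1    91.261  51.211 186.81  255.595]
160 [  0.601   0.35   -1.556  91.557  49.253 177.632 196.528]
160 [  0.543  -0.662   0.084 359.095  15.513 622.274 231.673]
160 [  0.617  -0.691  -0.086 225.     30.199 635.535 194.678]
cap [ 0.6582 -0.1825  0.0978] 0.003713377430850828
sleeve [ 0.5803 -0.205   0.089 ] 0.00388567035060992
tabend [ 0.3758 -0.3733  0.1005] 0.0030145078249732894
b_c [ 0.4562 -0.1431  0.0291] 0.004515021904332024
b_b [0.4452 0.1434 0.0275] 0.002982688079374307
b_a [0.4662 0.3211 0.0242] 0.0047016485199929455
b_d [0.6011 0.3503 0.0246] 0.0026759150646547603
```

View pics/c3.png

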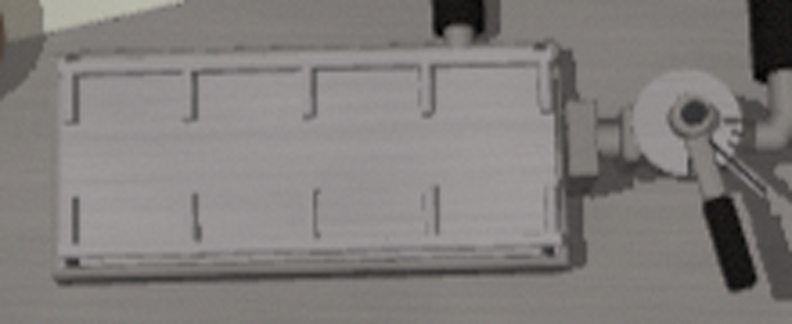

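View pics/c4.png

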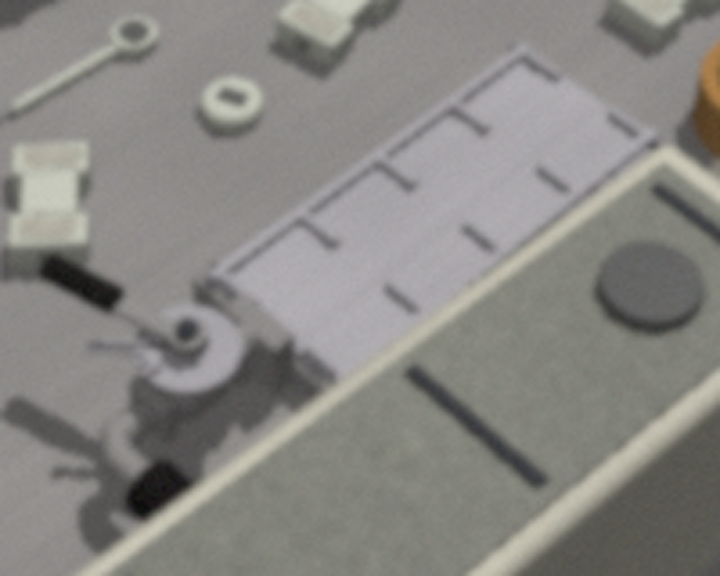

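c3 shows the plate with its rib ends clear: the far row runs from c3 (72,123) to (545,112) and the near row from (75,197) to (550,183). c4 shows the same near row at (335,247) to (557,80). I use these to fix the plate and the screws to fix the box.

Run:
```python
from h import *
t=r.camera("top");s=r.camera("scene")
A=np.array
T=lambda p:A(p)/3.6+[225,135]
S=lambda p:A(p)/3.6+[260,240]
far=[(72,123),(190,121),(310,118),(428,117),(545,112)];near=[(75,197),(194,194),(316,190),(433,187),(550,183)]
F=A([onz(t,T(p),.036) for p in far]);N=A([onz(t,T(p),.036) for p in near])
print("mid",(F.mean(0)+N.mean(0))/2,"gap x",F.mean(0)-N.mean(0),"len",F[0]-F[-1],N[0]-N[-1])
for L in(F,N): k=L[0]-L[-1];print("yaw",np.arctan2(-k[0],k[1]))
for a,b in zip(near[:4],[(557,80),(487,133),(413,188),(335,247)]): print(*tri(t,T(a),s,S(b)))
C=lambda p:A(p)/3.3+[350,130]
q=[onz(t,C(p),.06) for p in((432,345),(565,345),(438,513),(575,513))]
print("screws",A(q),np.mean(q,0))
h=[onz(t,C(p),.11) for p in((470,353),(605,356),(475,490),(592,490))];print("hood",A(h))
print("tab",onz(t,C((515,557)),.104),onz(t,C((554,557)),.104),onz(t,C((534,490)),.104))
```

```text
mid [0.6467 0.0449 0.036 ] gap x [0.0471 0.0037 0.    ] len [-0.0118  0.3     0.    ] [-0.0136  0.2993  0.    ]
yaw 0.03928637613092701
yaw 0.045297404782650035
[0.6202 0.1966 0.0294] 0.00575407456401417
[0.6232 0.1212 0.029 ] 0.005331130846873999
[0.6266 0.044  0.0307] 0.005824698497642208
[ 0.6295 -0.0309  0.0294] 0.003956611328223162
screws [[ 0.5165 -0.3286  0.06  ]
 [ 0.5178 -0.4171  0.06  ]
 [ 0.405  -0.3284  0.06  ]
 [ 0.4062 -0.4181  0.06  ]] [ 0.4614 -0.3731  0.06  ]
hood [[ 0.5025 -0.3358  0.11  ]
 [ 0.5018 -0.4213  0.11  ]
 [ 0.4156 -0.3354  0.11  ]
 [ 0.4166 -0.4086  0.11  ]]
tab [ 0.3746 -0.3608  0.104 ] [ 0.375  -0.3852  0.104 ] [ 0.4167 -0.3747  0.104 ]
```

```bash
cat >> h.py <<'E'
def plan(*tg):
    "successive TCP targets (x,y,z,yaw) -> shares for successive calls"
    s=r.read_state();p=s["tcp_pos"];w=s["ee_rot"][2]
    for i,(x,y,z,yaw) in enumerate(tg):
        d=np.array([x,y,z])-p;X=np.array([np.cos(w),np.sin(w),0]);Y=np.array([np.sin(w),-np.cos(w),0])
        t=-((yaw-w+np.pi)%(2*np.pi)-np.pi)/np.pi
        print(i,np.round([d@X/.2,d@Y/.2,-d[2]/.2],3),"turn",round(t,3),"rows",np.ceil(max(np.linalg.norm(d)/.0417,abs(t)*180/7.16)))
        p=np.array([x,y,z]);w=yaw
E
python3 -c "
from h import *
plan((.32,.47,.40,1.303),(.48,.41,.40,.7),(.601,.350,.30,-.015),(.601,.350,.181,-.015))"
```

```text
0 [-0.31   0.921  0.023] turn 0.0 rows 5.0
1 [-0.078  0.851 -0.   ] turn 0.192 rows 5.0
2 [0.269 0.619 0.5  ] turn 0.228 rows 6.0
3 [0.    0.    0.595] turn -0.0 rows 3.0
```

Emit:
{"method": "apply_moves", "body": {
  "increments": [
    [[-0.31,0.92,0.02],0],
    [[-0.31,0.92,0.02],0],
    [[-0.31,0.92,0.02],0],
    [[-0.31,0.92,0.02],0],
    [[-0.31,0.92,0.02],0],
    [[-0.31,0.92,0.02],0],
    [[-0.31,0.92,0.02],0]
  ],
  "gripper": 1
}}

```text
time_s: 0.98
tcp_pos: [0.321, 0.4693, 0.4008]
ee_rot: [-3.141, -0.0, 1.3]
force: [0.4, -0.3, 0.0]
finger_gap: 0.0853
```

Emit:
{"method": "apply_moves", "body": {
  "increments": [
    [[-0.08,0.85,0],0.192],
    [[-0.08,0.85,0],0.192],
    [[-0.08,0.85,0],0.192],
    [[-0.08,0.85,0],0.192],
    [[-0.08,0.85,0],0.192],
    [[-0.08,0.85,0],0.192],
    [[-0.08,0.85,0],0.192]
  ]
}}

```text
time_s: 1.57
tcp_pos: [0.4788, 0.4104, 0.4003]
ee_rot: [-3.141, 0.001, 0.703]
force: [-0.1, 1.1, 1.4]
finger_gap: 0.0851
```

Emit:
{"method": "apply_moves", "body": {
  "increments": [
    [[0.27,0.62,0.5],0.228],
    [[0.27,0.62,0.5],0.228],
    [[0.27,0.62,0.5],0.228],
    [[0.27,0.62,0.5],0.228],
    [[0.27,0.62,0.5],0.228],
    [[0.27,0.62,0.5],0.228],
    [[0.27,0.62,0.5],0.228],
    [[0.27,0.62,0.5],0.228]
  ]
}}

```text
time_s: 2.23
tcp_pos: [0.5993, 0.3512, 0.3009]
ee_rot: [-3.141, 0.0, -0.01]
force: [-0.2, -0.3, 0.2]
finger_gap: 0.0856
```

Emit:
{"method": "apply_moves", "body": {
  "increments": [
    [[0.01,0,0.4],0],
    [[0.01,0,0.4],0],
    [[0.01,0,0.4],0],
    [[0.01,0,0.6],0],
    [[0.01,0,0.6],0],
    [[0.01,0,0.6],0],
    [[0.01,0,0.6],0]
  ]
}}

```text
time_s: 2.82
tcp_pos: [0.603, 0.3507, 0.1834]
ee_rot: [-3.14, -0.002, -0.014]
force: [0.3, 0.3, 0.6]
finger_gap: 0.0855
```

Emit:
{"method": "apply_moves", "body": {
  "increments": [
    [[0,0,0],0],
    [[0,0,0],0],
    [[0,0,0],0],
    [[0,0,0],0],
    [[0,0,0],0],
    [[0,0,0],0],
    [[0,0,0],0],
    [[0,0,0],0]
  ],
  "gripper": -1
}}

```text
time_s: 3.48
tcp_pos: [0.6033, 0.3499, 0.1823]
ee_rot: [-3.14, -0.002, -0.016]
force: [-0.8, -0.5, 6.5]
finger_gap: 0.0387
```

Emit:
{"method": "apply_moves", "body": {
  "increments": [
    [[0,0,-0.2],0],
    [[0,0,-0.4],0],
    [[0,0,-0.4],0],
    [[0,0,-0.4],0],
    [[0,0,-0.4],0]
  ]
}}

```text
time_s: 3.9
tcp_pos: [0.6026, 0.3494, 0.2607]
ee_rot: [-3.142, -0.0, -0.017]
force: [0.0, -0.3, -2.8]
finger_gap: 0.0387
```

```bash
python3 -c "
from h import *
print(r.read_state()['joints'])
for b in bricks(r.camera('top'),lo=155):
  if b[0]<.65: print(np.round(b,3))
plan((.643,.160,.26,.7),(.643,.160,.26,1.613),(.643,.160,.214,1.613))"
```

```text
[ 0.5255  0.5737  0.0122  1.0093 -0.      2.1129]
[  0.13   -0.463  -1.463 187.056  57.384 546.552 416.937]
[  0.48    0.294   0.468  55.558  32.41  199.734 249.406]
[  0.565   0.326   1.321  78.016  40.372 187.646 209.76 ]
[  0.536  -0.666   0.053 378.317  19.566 622.61  234.721]
[  0.59   -0.684  -0.086 296.089  39.502 634.425 206.733]
0 [ 0.22   0.943 -0.002] turn -0.228 rows 6.0
1 [ 0.  0. -0.] turn -0.291 rows 8.0
2 [0.   0.   0.23] turn -0.0 rows 2.0
```

Emit:
{"method": "apply_moves", "body": {
  "increments": [
    [[0.22,0.94,0],-0.228],
    [[0.22,0.94,0],-0.228],
    [[0.22,0.94,0],-0.228],
    [[0.22,0.94,0],-0.228],
    [[0.22,0.94,0],-0.228],
    [[0.22,0.94,0],-0.228],
    [[0.22,0.94,0],-0.228],
    [[0.22,0.94,0],-0.228]
  ]
}}

```text
time_s: 4.62
tcp_pos: [0.6429, 0.1605, 0.259]
ee_rot: [-3.14, 0.002, 0.696]
force: [-0.6, -0.9, -1.4]
finger_gap: 0.0385
```

Emit:
{"method": "apply_moves", "body": {
  "increments": [
    [[0,0,0],-0.29],
    [[0,0,0],-0.29],
    [[0,0,0],-0.29],
    [[0,0,0],-0.29],
    [[0,0,0],-0.29],
    [[0,0,0],-0.29],
    [[0,0,0],-0.29],
    [[0,0,0],-0.29]
  ]
}}

```text
time_s: 5.28
tcp_pos: [0.6429, 0.1625, 0.2597]
ee_rot: [-3.14, 0.0, 1.616]
force: [1.3, 0.6, -1.3]
finger_gap: 0.039
```

```bash
python3 -c "
from h import *
plan((.643,.160,.214,1.613))
c=r.camera('scene');t=r.camera('top')
a=cv2.resize(c['img'][150:350,300:500],None,fx=2,fy=2);b=cv2.resize(t['img'][120:320,120:420],None,fx=1.3333,fy=2)
cv2.imwrite('pics/c5.png',np.hstack([a,b]))"
```

```text
0 [-0.012  0.     0.229] turn 0.001 rows 2.0
```

View pics/c5.png

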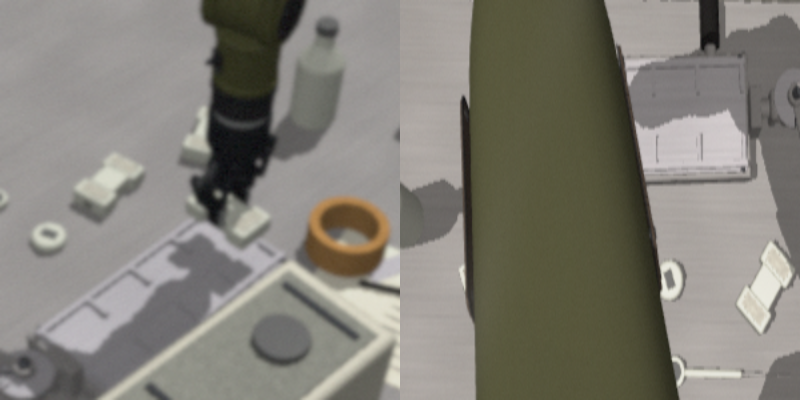

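The brick hangs level over bay 4, with its near end at c5 (210,205) and far end at (245,220). I lower and release it.

Emit:
{"method": "apply_moves", "body": {
  "increments": [
    [[-0.01,0,0.12],0],
    [[-0.01,0,0.19],0],
    [[-0.01,0,0.23],0],
    [[-0.01,0,0.235],0],
    [[-0.01,0,0.235],0],
    [[-0.01,0,0.235],0]
  ]
}}

```text
time_s: 5.88
tcp_pos: [0.6438, 0.1593, 0.214]
ee_rot: [3.141, -0.0, 1.61]
force: [0.1, 0.1, -1.6]
finger_gap: 0.0383
```

Emit:
{"method": "apply_moves", "body": {
  "increments": [
    [[0,0,0],0],
    [[0,0,0],0],
    [[0,0,0],0],
    [[0,0,-0.15],0],
    [[0,0,-0.45],0],
    [[0,0,-0.45],0],
    [[0,0,-0.45],0]
  ],
  "gripper": 0.4
}}

```text
time_s: 6.47
tcp_pos: [0.6458, 0.1594, 0.3101]
ee_rot: [3.132, -0.002, 1.611]
force: [0.6, -0.4, 0.6]
finger_gap: 0.0598
```

```bash
python3 -c "
from h import *
plan((.466,.3215,.30,.85),(.466,.3215,.30,.473),(.466,.3215,.186,.473))"
```

```text
0 [ 0.846 -0.866  0.051] turn 0.242 rows 7.0
1 [ 0.  0. -0.] turn 0.12 rows 4.0
2 [0.   0.   0.57] turn -0.0 rows 3.0
```

Emit:
{"method": "apply_moves", "body": {
  "increments": [
    [[0.846,-0.866,0.05],0.242],
    [[0.846,-0.866,0.05],0.242],
    [[0.846,-0.866,0.05],0.242],
    [[0.846,-0.866,0.05],0.242],
    [[0.846,-0.866,0.05],0.242],
    [[0.846,-0.866,0.05],0.242],
    [[0.846,-0.866,0.05],0.242],
    [[0.846,-0.866,0.05],0.242]
  ],
  "gripper": 1
}}

```text
time_s: 7.13
tcp_pos: [0.462, 0.3223, 0.2935]
ee_rot: [-3.141, 0.0, 0.854]
force: [-0.1, 0.1, -0.4]
finger_gap: 0.0854
```

Emit:
{"method": "apply_moves", "body": {
  "increments": [
    [[0,0,0],0.12],
    [[0,0,0],0.12],
    [[0,0,0],0.12],
    [[0,0,0],0.12],
    [[0,0,0],0.12]
  ]
}}

```text
time_s: 7.55
tcp_pos: [0.4645, 0.3204, 0.2936]
ee_rot: [3.141, -0.0, 0.476]
force: [0.3, 0.1, 0.1]
finger_gap: 0.0856
```

```bash
python3 -c "
from h import *
c=r.camera('scene');t=r.camera('top')
for k in blobs(c,150): print('S',cv2.contourArea(k),np.round(cv2.minAreaRect(k)[0],1))
for b in bricks(t,lo=150): 
  if b[0]<.75: print(np.round(b,3))
plan((.466,.3215,.186,.471))
a=cv2.resize(c['img'][150:350,300:500],None,fx=2,fy=2);b=cv2.resize(t['img'][120:320,120:420],None,fx=1.3333,fy=2)
cv2.imwrite('pics/c6.png',np.hstack([a,b]))"
```

```text
S 553.0 [259.4 429.9]
S 2454.5 [214.8 400.4]
S 377.0 [309.  333.5]
S 287.0 [ 14.6 286.9]
S 680.5 [ 25.9 250.6]
S 564.5 [227.5 252.3]
S 481.5 [ 98.9 245.3]
S 648.0 [413.5 213.9]
S 951.5 [ 92.5 215.6]
S 568.0 [157.7 182.6]
S 436.5 [360.7 176.6]
S 1035.0 [590.6 175.2]
S 781.0 [459.2 157. ]
S 306.0 [310.4 142.3]
S 237.0 [363.3 113.6]
S 1785.0 [308.4 111.5]
S 1401.5 [103.5  12.5]
[  0.144  -0.035   1.412 100.094  56.868 348.363 407.25 ]
[  0.222   0.096   1.537 115.36   54.251 284.782 366.483]
[  0.229  -0.126  -1.558 103.938  65.534 382.516 367.468]
[  0.376  -0.517   1.514  79.928  60.956 563.965 299.686]
[  0.396  -0.305   0.729  62.556  28.614 466.143 291.871]
[  0.456   0.024   0.969  44.885  32.608 320.015 261.108]
[  0.473   0.307  -1.111  62.699  55.598 193.548 251.344]
[  0.589  -0.303   0.795 137.372  87.223 463.94  206.128]
[  0.543  -0.663   0.076 363.782  17.039 622.07  230.918]
[  0.592  -0.684  -0.086 291.572  39.489 634.492 205.74 ]
[  0.695  -0.177   0.769 141.373  69.285 407.639 161.532]
[  0.733   0.288  -0.26   51.396  36.457 207.327 141.927]
0 [ 0.01  -0.     0.538] turn 0.002 rows 3.0
```

View pics/c6.png

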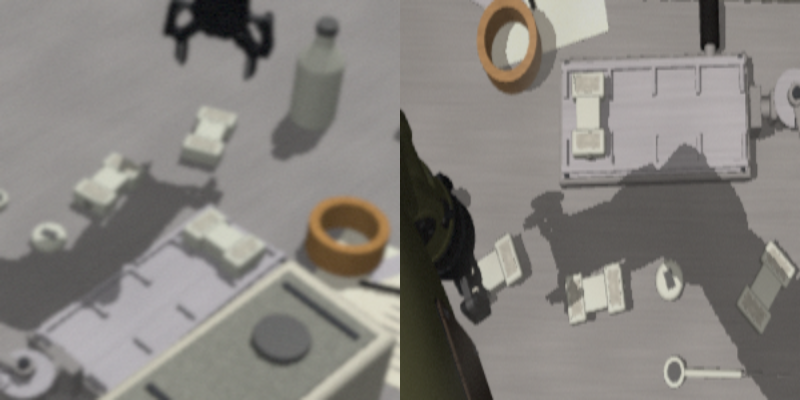

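c6 shows brick 1 flat in bay 4 at c6 (588,113). The next brick is still in its place under the gripper, at scene-crop (210,133).

Emit:
{"method": "apply_moves", "body": {
  "increments": [
    [[0.01,0,0.3],0],
    [[0.01,0,0.45],0],
    [[0.01,0,0.54],0],
    [[0.01,0,0.54],0],
    [[0.01,0,0.54],0]
  ]
}}

```text
time_s: 8.07
tcp_pos: [0.465, 0.3213, 0.1847]
ee_rot: [3.141, 0.003, 0.475]
force: [0.3, 0.5, 0.5]
finger_gap: 0.0853
```

Emit:
{"method": "apply_moves", "body": {
  "increments": [
    [[0,0,0],0],
    [[0,0,0],0],
    [[0,0,0],0],
    [[0,0,0],0],
    [[0,0,0],0],
    [[0,0,0],0],
    [[0,0,0],0],
    [[0,0,0],0]
  ],
  "gripper": -1
}}

```text
time_s: 8.73
tcp_pos: [0.4665, 0.3226, 0.1878]
ee_rot: [-3.141, -0.004, 0.474]
force: [-0.8, -0.3, 6.6]
finger_gap: 0.0383
```

Emit:
{"method": "apply_moves", "body": {
  "increments": [
    [[0,0,-0.2],0],
    [[0,0,-0.5],0],
    [[0,0,-0.5],0],
    [[0,0,-0.5],0],
    [[0,0,-0.5],0]
  ]
}}

```text
time_s: 9.15
tcp_pos: [0.4662, 0.3224, 0.2876]
ee_rot: [-3.141, -0.004, 0.474]
force: [-0.6, 0.4, -2.0]
finger_gap: 0.0381
```

```bash
python3 -c "
from h import *
plan((.55,.20,.286,1.1),(.6464,.0845,.28,1.613),(.6464,.0845,.217,1.613))"
```

```text
0 [0.094 0.736 0.008] turn -0.199 rows 6.0
1 [-0.296  0.692  0.03 ] turn -0.163 rows 5.0
2 [0.    0.    0.315] turn -0.0 rows 2.0
```

Emit:
{"method": "apply_moves", "body": {
  "increments": [
    [[0.094,0.736,0],-0.2],
    [[0.094,0.736,0],-0.2],
    [[0.094,0.736,0],-0.2],
    [[0.094,0.736,0],-0.2],
    [[0.094,0.736,0],-0.2],
    [[0.094,0.736,0],-0.2],
    [[0.094,0.736,0],-0.2]
  ]
}}

```text
time_s: 9.73
tcp_pos: [0.549, 0.1984, 0.2837]
ee_rot: [-3.139, 0.002, 1.101]
force: [-0.3, 0.2, -0.7]
finger_gap: 0.0384
```

Emit:
{"method": "apply_moves", "body": {
  "increments": [
    [[-0.296,0.692,0.03],-0.163],
    [[-0.296,0.692,0.03],-0.163],
    [[-0.296,0.692,0.03],-0.163],
    [[-0.296,0.692,0.03],-0.163],
    [[-0.296,0.692,0.03],-0.163],
    [[-0.296,0.692,0.03],-0.163],
    [[-0.296,0.692,0.03],-0.163]
  ]
}}

```text
time_s: 10.32
tcp_pos: [0.6453, 0.0846, 0.2784]
ee_rot: [-3.139, -0.0, 1.612]
force: [-0.4, -0.5, -1.0]
finger_gap: 0.0381
```

```bash
python3 -c "
from h import *
print(r.read_state()['finger_gap'])
plan((.6464,.0845,.217,1.613))"
```

```text
0.038064892716670344
0 [-0.001  0.006  0.307] turn -0.0 rows 2.0
```

Emit:
{"method": "apply_moves", "body": {
  "increments": [
    [[0,0,0.15],0],
    [[0,0,0.25],0],
    [[0,0,0.31],0],
    [[0,0,0.31],0],
    [[0,0,0.31],0],
    [[0,0,0.31],0]
  ]
}}

```text
time_s: 10.82
tcp_pos: [0.6456, 0.0852, 0.2178]
ee_rot: [-3.141, -0.0, 1.615]
force: [-0.1, 0.1, -0.9]
finger_gap: 0.038
```

Emit:
{"method": "apply_moves", "body": {
  "increments": [
    [[0,0,0],0],
    [[0,0,0],0],
    [[0,0,0],0],
    [[0,0,-0.15],0],
    [[0,0,-0.4],0],
    [[0,0,-0.4],0],
    [[0,0,-0.4],0]
  ],
  "gripper": 0.3
}}

```text
time_s: 11.4
tcp_pos: [0.6481, 0.0844, 0.3024]
ee_rot: [3.134, -0.001, 1.614]
force: [-0.6, 0.3, -0.0]
finger_gap: 0.0559
```

```bash
python3 -c "
from h import *
plan((.53,.19,.30,.9),(.444,.1445,.30,.188),(.444,.1445,.187,.188))"
```

```text
0 [ 0.553 -0.567  0.012] turn 0.227 rows 6.0
1 [-0.445 -0.195 -0.   ] turn 0.227 rows 6.0
2 [0.    0.    0.565] turn -0.0 rows 3.0
```

Emit:
{"method": "apply_moves", "body": {
  "increments": [
    [[0.553,-0.567,0],0.227],
    [[0.553,-0.567,0],0.227],
    [[0.553,-0.567,0],0.227],
    [[0.553,-0.567,0],0.227],
    [[0.553,-0.567,0],0.227],
    [[0.553,-0.567,0],0.227],
    [[0.553,-0.567,0],0.227]
  ],
  "gripper": 1
}}

```text
time_s: 11.98
tcp_pos: [0.5272, 0.1903, 0.2969]
ee_rot: [-3.141, 0.001, 0.9]
force: [0.6, 0.4, -0.1]
finger_gap: 0.0853
```

Emit:
{"method": "apply_moves", "body": {
  "increments": [
    [[-0.445,-0.195,0],0.227],
    [[-0.445,-0.195,0],0.227],
    [[-0.445,-0.195,0],0.227],
    [[-0.445,-0.195,0],0.227],
    [[-0.445,-0.195,0],0.227],
    [[-0.445,-0.195,0],0.227],
    [[-0.445,-0.195,0],0.227]
  ]
}}

```text
time_s: 12.57
tcp_pos: [0.4422, 0.1438, 0.2973]
ee_rot: [3.142, 0.0, 0.187]
force: [-0.3, 0.3, -0.4]
finger_gap: 0.0852
```

```bash
python3 -c "
from h import *
c=r.camera('scene');t=r.camera('top')
plan((.444,.1445,.187,.188))
print(proj(c,(.444,.1445,.026)),proj(c,(.456,-.142,.026)))
a=cv2.resize(c['img'][150:350,250:450],None,fx=2,fy=2);b=cv2.resize(t['img'][120:320,120:420],None,fx=1.3333,fy=2)
cv2.imwrite('pics/c7.png',np.hstack([a,b]))"
```

```text
0 [ 0.009 -0.001  0.552] turn 0.001 rows 3.0
[353.4542 238.0828] [272.7689 292.4009]
```

View pics/c7.png

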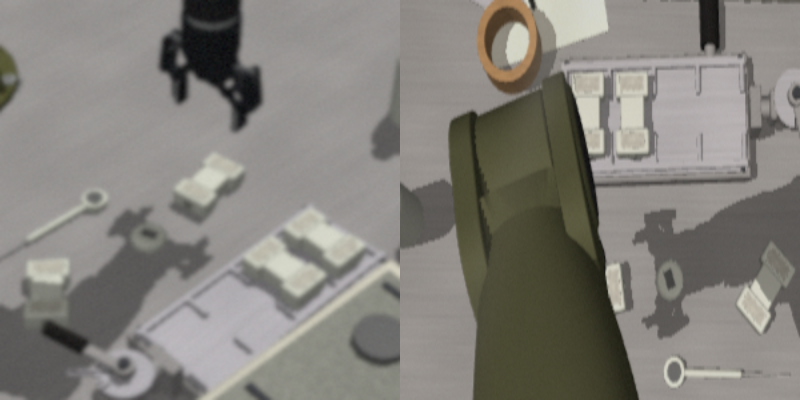

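Two bricks lie in bays 4 and 3, at c7 (588,113) and (632,113). The third is unmoved at scene-crop (208,177), which matches the prediction of (207,176).

Emit:
{"method": "apply_moves", "body": {
  "increments": [
    [[0.01,0,0.3],0],
    [[0.01,0,0.45],0],
    [[0.01,0,0.55],0],
    [[0.01,0,0.55],0],
    [[0.01,0,0.55],0]
  ]
}}

```text
time_s: 13.08
tcp_pos: [0.4433, 0.1442, 0.1867]
ee_rot: [3.141, 0.004, 0.19]
force: [-0.2, 0.5, 0.4]
finger_gap: 0.0854
```

Emit:
{"method": "apply_moves", "body": {
  "increments": [
    [[0,0,0],0],
    [[0,0,0],0],
    [[0,0,0],0],
    [[0,0,0],0],
    [[0,0,0],0],
    [[0,0,0],0],
    [[0,0,0],0],
    [[0,0,0],0]
  ],
  "gripper": -1
}}

```text
time_s: 13.75
tcp_pos: [0.4453, 0.1449, 0.1896]
ee_rot: [-3.141, -0.003, 0.188]
force: [-1.0, -0.0, 9.3]
finger_gap: 0.0384
```

Emit:
{"method": "apply_moves", "body": {
  "increments": [
    [[0,0,-0.2],0],
    [[0,0,-0.5],0],
    [[0,0,-0.5],0],
    [[0,0,-0.5],0],
    [[0,0,-0.5],0]
  ]
}}

```text
time_s: 14.17
tcp_pos: [0.4448, 0.1448, 0.2892]
ee_rot: [-3.141, -0.004, 0.188]
force: [-0.9, -0.6, -2.0]
finger_gap: 0.0377
```

```bash
python3 -c "
from h import *
plan((.55,.075,.286,.9),(.6496,.0085,.28,1.613),(.6496,.0085,.218,1.613))"
```

```text
0 [0.451 0.441 0.016] turn -0.227 rows 6.0
1 [0.049 0.597 0.03 ] turn -0.227 rows 6.0
2 [0.   0.   0.31] turn -0.0 rows 2.0
```

Emit:
{"method": "apply_moves", "body": {
  "increments": [
    [[0.451,0.441,0],-0.227],
    [[0.451,0.441,0],-0.227],
    [[0.451,0.441,0],-0.227],
    [[0.451,0.441,0],-0.227],
    [[0.451,0.441,0],-0.227],
    [[0.451,0.441,0],-0.227],
    [[0.451,0.441,0],-0.227]
  ]
}}

```text
time_s: 14.75
tcp_pos: [0.5485, 0.0743, 0.2853]
ee_rot: [-3.139, 0.003, 0.903]
force: [0.4, -0.6, -2.2]
finger_gap: 0.038
```

Emit:
{"method": "apply_moves", "body": {
  "increments": [
    [[0.049,0.597,0.03],-0.227],
    [[0.049,0.597,0.03],-0.227],
    [[0.049,0.597,0.03],-0.227],
    [[0.049,0.597,0.03],-0.227],
    [[0.049,0.597,0.03],-0.227],
    [[0.049,0.597,0.03],-0.227],
    [[0.049,0.597,0.03],-0.227],
    [[0.049,0.597,0.03],-0.227]
  ]
}}

```text
time_s: 15.42
tcp_pos: [0.6484, 0.0085, 0.2804]
ee_rot: [-3.14, -0.0, 1.61]
force: [0.2, 0.7, -2.8]
finger_gap: 0.0376
```

```bash
python3 -c "
from h import *
print(r.read_state()['finger_gap'])
plan((.6496,.0085,.219,1.613))"
```

```text
0.03758810746146032
0 [0.    0.006 0.307] turn -0.001 rows 2.0
```

Emit:
{"method": "apply_moves", "body": {
  "increments": [
    [[0,0,0.15],0],
    [[0,0,0.25],0],
    [[0,0,0.305],0],
    [[0,0,0.305],0],
    [[0,0,0.305],0],
    [[0,0,0.305],0]
  ]
}}

```text
time_s: 15.92
tcp_pos: [0.649, 0.0085, 0.221]
ee_rot: [3.141, 0.0, 1.613]
force: [0.8, -0.0, -2.4]
finger_gap: 0.0379
```

Emit:
{"method": "apply_moves", "body": {
  "increments": [
    [[0,0,0],0],
    [[0,0,0],0],
    [[0,0,0],0],
    [[0,0,-0.15],0],
    [[0,0,-0.4],0],
    [[0,0,-0.4],0],
    [[0,0,-0.4],0]
  ],
  "gripper": 0.3
}}

```text
time_s: 16.5
tcp_pos: [0.6509, 0.0083, 0.3056]
ee_rot: [3.133, 0.0, 1.614]
force: [0.3, 0.4, -0.5]
finger_gap: 0.0555
```

```bash
python3 -c "
from h import *
for b in bricks(r.camera('top'),lo=150): 
  if .35<b[0]<.7 and 40<b[4]<60: print(np.round(b,3))
plan((.52,-.08,.30,1.2),(.4555,-.142,.30,.900),(.4555,-.142,.187,.900))"
```

```text
0 [-0.413 -0.668  0.015] turn 0.132 rows 4.0
1 [-0.406 -0.188 -0.   ] turn 0.095 rows 3.0
2 [0.    0.    0.565] turn -0.0 rows 3.0
```

Emit:
{"method": "apply_moves", "body": {
  "increments": [
    [[-0.413,-0.668,0],0.132],
    [[-0.413,-0.668,0],0.132],
    [[-0.413,-0.668,0],0.132],
    [[-0.413,-0.668,0],0.132],
    [[-0.413,-0.668,0],0.132],
    [[-0.413,-0.668,0],0.132]
  ],
  "gripper": 1
}}

```text
time_s: 17.05
tcp_pos: [0.5173, -0.0807, 0.2996]
ee_rot: [-3.139, 0.0, 1.197]
force: [1.2, -0.2, -0.6]
finger_gap: 0.0856
```

Emit:
{"method": "apply_moves", "body": {
  "increments": [
    [[-0.406,-0.188,0],0.095],
    [[-0.406,-0.188,0],0.095],
    [[-0.406,-0.188,0],0.095],
    [[-0.406,-0.188,0],0.095],
    [[-0.406,-0.188,0],0.095],
    [[-0.406,-0.188,0],0.095]
  ]
}}

```text
time_s: 17.55
tcp_pos: [0.4559, -0.1414, 0.3006]
ee_rot: [3.141, -0.001, 0.904]
force: [-0.4, 0.1, 0.0]
finger_gap: 0.0855
```

```bash
python3 -c "
from h import *
c=r.camera('scene');t=r.camera('top')
plan((.4555,-.142,.187,.900))
a=cv2.resize(c['img'][180:380,200:400],None,fx=2,fy=2);b=cv2.resize(t['img'][120:320,180:480],None,fx=1.3333,fy=2)
cv2.imwrite('pics/c8.png',np.hstack([a,b]))"
```

```text
0 [-0.004  0.001  0.568] turn 0.001 rows 3.0
```

View pics/c8.png

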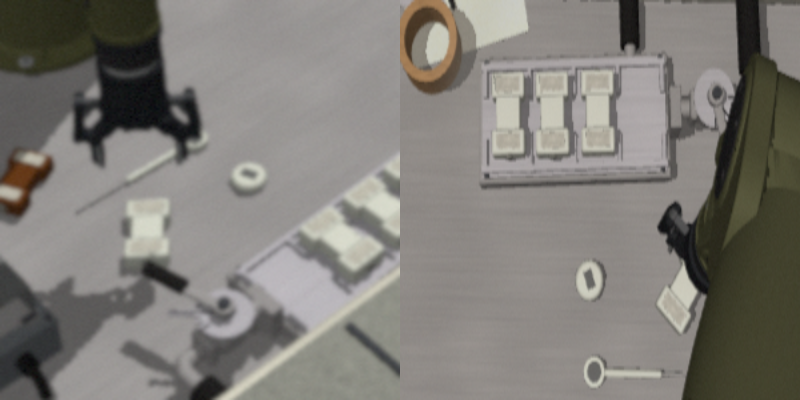

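Three bricks are in bays 4, 3 and 2, and the fourth is unmoved at scene-crop (147,228).

Emit:
{"method": "apply_moves", "body": {
  "increments": [
    [[0,0,0.3],0],
    [[0,0,0.45],0],
    [[0,0,0.565],0],
    [[0,0,0.565],0],
    [[0,0,0.565],0]
  ]
}}

```text
time_s: 18.07
tcp_pos: [0.4542, -0.1411, 0.1867]
ee_rot: [-3.138, 0.001, 0.903]
force: [0.3, 0.1, 1.1]
finger_gap: 0.0852
```

Emit:
{"method": "apply_moves", "body": {
  "increments": [
    [[0,0,0],0],
    [[0,0,0],0],
    [[0,0,0],0],
    [[0,0,0],0],
    [[0,0,0],0],
    [[0,0,0],0],
    [[0,0,0],0],
    [[0,0,0],0]
  ],
  "gripper": -1
}}

```text
time_s: 18.73
tcp_pos: [0.4557, -0.1423, 0.1897]
ee_rot: [3.138, -0.001, 0.901]
force: [-1.1, -0.2, 8.7]
finger_gap: 0.0384
```

Emit:
{"method": "apply_moves", "body": {
  "increments": [
    [[0,0,-0.2],0],
    [[0,0,-0.6],0],
    [[0,0,-0.6],0],
    [[0,0,-0.6],0],
    [[0,0,-0.6],0]
  ]
}}

```text
time_s: 19.15
tcp_pos: [0.4559, -0.1424, 0.3109]
ee_rot: [3.135, -0.002, 0.901]
force: [0.3, -0.3, -1.9]
finger_gap: 0.0382
```

```bash
python3 -c "
from h import *
plan((.50,-.0674,.306,1.25),(.6528,-.0674,.29,1.613),(.6528,-.0674,.219,1.613))"
```

```text
0 [ 0.431 -0.06   0.025] turn -0.111 rows 3.0
1 [0.241 0.725 0.08 ] turn -0.116 rows 4.0
2 [0.    0.    0.355] turn -0.0 rows 2.0
```

Emit:
{"method": "apply_moves", "body": {
  "increments": [
    [[0.431,-0.06,0],-0.111],
    [[0.431,-0.06,0],-0.111],
    [[0.431,-0.06,0],-0.111],
    [[0.431,-0.06,0],-0.111],
    [[0.431,-0.06,0],-0.111],
    [[0.431,-0.06,0],-0.111]
  ]
}}

```text
time_s: 19.65
tcp_pos: [0.4977, -0.0674, 0.3067]
ee_rot: [-3.139, 0.001, 1.246]
force: [-0.1, -0.3, -1.0]
finger_gap: 0.0381
```

Emit:
{"method": "apply_moves", "body": {
  "increments": [
    [[0.241,0.725,0.08],-0.116],
    [[0.241,0.725,0.08],-0.116],
    [[0.241,0.725,0.08],-0.116],
    [[0.241,0.725,0.08],-0.116],
    [[0.241,0.725,0.08],-0.116],
    [[0.241,0.725,0.08],-0.116],
    [[0.241,0.725,0.08],-0.116]
  ]
}}

```text
time_s: 20.23
tcp_pos: [0.6502, -0.068, 0.2908]
ee_rot: [-3.139, -0.0, 1.611]
force: [-0.1, 1.0, -1.5]
finger_gap: 0.0382
```

```bash
python3 -c "
from h import *
print(r.read_state()['finger_gap'])
plan((.6528,-.0674,.220,1.613))"
```

```text
0.038234666681365145
0 [0.002 0.013 0.354] turn -0.001 rows 2.0
```

Emit:
{"method": "apply_moves", "body": {
  "increments": [
    [[0,0.01,0.15],0],
    [[0,0.01,0.28],0],
    [[0,0.01,0.35],0],
    [[0,0.01,0.35],0],
    [[0,0.01,0.35],0],
    [[0,0.01,0.35],0]
  ]
}}

```text
time_s: 20.73
tcp_pos: [0.6526, -0.0673, 0.2225]
ee_rot: [3.141, 0.0, 1.613]
force: [0.7, -0.2, -0.4]
finger_gap: 0.0378
```

Emit:
{"method": "apply_moves", "body": {
  "increments": [
    [[0,0,0],0],
    [[0,0,0],0],
    [[0,0,0],0],
    [[0,0,-0.15],0],
    [[0,0,-0.45],0],
    [[0,0,-0.5],0],
    [[0,0,-0.5],0]
  ],
  "gripper": 0.3
}}

```text
time_s: 21.32
tcp_pos: [0.6559, -0.0671, 0.3295]
ee_rot: [3.13, 0.002, 1.614]
force: [1.2, -0.6, 0.8]
finger_gap: 0.0554
```

```bash
python3 -c "
from h import *
plan((.5763,-.2066,.32,1.852),(.5763,-.2066,.246,1.852))"
```

```text
0 [-0.68  -0.428  0.048] turn -0.076 rows 4.0
1 [0.   0.   0.37] turn -0.0 rows 2.0
```

Emit:
{"method": "apply_moves", "body": {
  "increments": [
    [[-0.68,-0.43,0],-0.076],
    [[-0.68,-0.43,0],-0.076],
    [[-0.68,-0.43,0],-0.076],
    [[-0.68,-0.43,0],-0.076],
    [[-0.68,-0.43,0],-0.076],
    [[-0.68,-0.43,0],-0.076],
    [[-0.68,-0.43,0],-0.076]
  ],
  "gripper": 0.3
}}

```text
time_s: 21.9
tcp_pos: [0.5736, -0.2065, 0.3219]
ee_rot: [3.141, -0.0, 1.852]
force: [0.1, -0.2, 1.1]
finger_gap: 0.0556
```

```bash
python3 -c "
from h import *
c=r.camera('scene');t=r.camera('top')
plan((.5763,-.2066,.246,1.852))
a=cv2.resize(c['img'][220:420,200:400],None,fx=2,fy=2);b=cv2.resize(t['img'][120:270,230:450],None,fx=1.818,fy=2.667)
cv2.imwrite('pics/c9.png',np.hstack([a,b]))"
```

```text
0 [-0.008  0.009  0.379] turn 0.001 rows 2.0
```

View pics/c9.png

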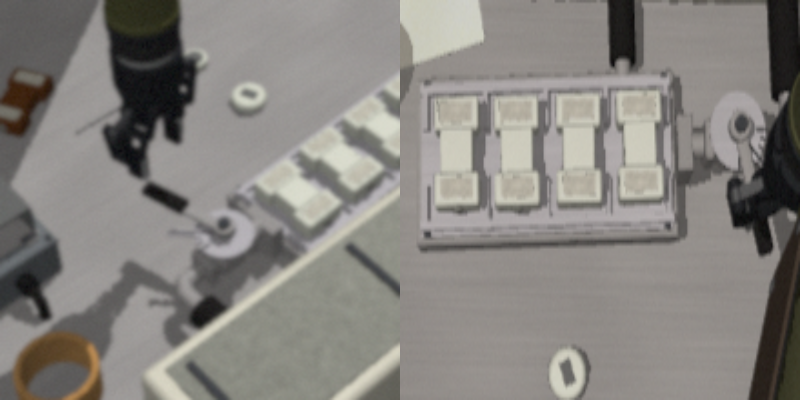

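All four bricks sit between the ribs, at c9 (457,150), (516,150), (578,147) and (640,145). The fingers straddle the sleeve. I now turn the valve.

Emit:
{"method": "apply_moves", "body": {
  "increments": [
    [[-0.01,0.01,0.18],0],
    [[-0.01,0.01,0.32],0],
    [[-0.01,0.01,0.38],0],
    [[-0.01,0.01,0.38],0],
    [[-0.01,0.01,0.38],0]
  ]
}}

```text
time_s: 22.42
tcp_pos: [0.5761, -0.207, 0.2455]
ee_rot: [-3.14, -0.001, 1.854]
force: [-0.2, -0.4, 0.7]
finger_gap: 0.0555
```

Emit:
{"method": "apply_moves", "body": {
  "increments": [
    [[0,0,0],0],
    [[0,0,0],0],
    [[0,0,0],0],
    [[0,0,0],0],
    [[0,0,0],0],
    [[0,0,0],0],
    [[0,0,0],0],
    [[0,0,0],0]
  ],
  "gripper": -1
}}

```text
time_s: 23.08
tcp_pos: [0.5766, -0.2079, 0.2475]
ee_rot: [3.139, 0.001, 1.853]
force: [-2.1, 2.5, 6.3]
finger_gap: 0.0171
```

```bash
python3 -c "
from h import *
s=r.read_state();print(s['force'],s['moment'],s['tcp_pos'],s['ee_rot'])
z=s['tcp_pos'][2]
P=[(.658-.085*np.cos(a),-.183-.085*np.sin(a),z,a+np.pi/2) for a in (.281,.41,.55,.69,.827)]
# rows relative to nominal start
p0=np.array(P[0][:3]);w=s['ee_rot'][2]
for q in P[1:]:
  d=np.array(q[:3])-p0;print(np.round([(d[0]*np.cos(w)+d[1]*np.sin(w))/.2,(d[0]*np.sin(w)-d[1]*np.cos(w))/.2],3),-(q[3]-P[0][3])/np.pi)
"
```

```text
[-2.0625  2.5432  6.3216] [0.3759 0.1795 0.2123] [ 0.5766 -0.2079  0.2475] [3.139  0.0008 1.8534]
[-0.055  0.003] -0.04106197531770893
[-0.113  0.015] -0.0856253593834396
[-0.169  0.035] -0.13018874344917034
[-0.221  0.061] -0.17379719785634964
```

Emit:
{"method": "apply_moves", "body": {
  "increments": [
    [[-0.028,0.001,0],-0.02],
    [[-0.055,0.003,0],-0.041],
    [[-0.084,0.008,0],-0.063],
    [[-0.113,0.015,0],-0.086],
    [[-0.141,0.024,0],-0.108],
    [[-0.169,0.035,0],-0.13],
    [[-0.196,0.048,0],-0.152],
    [[-0.221,0.061,0],-0.174]
  ]
}}

```text
time_s: 23.75
tcp_pos: [0.601, -0.2466, 0.2475]
ee_rot: [3.138, 0.002, 2.403]
force: [2.2, 5.2, 3.9]
finger_gap: 0.0169
```

Emit:
{"method": "apply_moves", "body": {
  "increments": [
    [[0,0,0],0],
    [[0,0,0],0],
    [[0,0,0],0]
  ]
}}

```text
time_s: 24.0
tcp_pos: [0.601, -0.2466, 0.2475]
ee_rot: [3.138, 0.002, 2.399]
force: [1.7, 3.6, 5.7]
finger_gap: 0.0168
```

Emit:
{"method": "apply_moves", "body": {
  "increments": [
    [[0,0,0],0],
    [[0,0,0],0],
    [[0,0,0],0],
    [[0,0,-0.2],0],
    [[0,0,-0.4],0],
    [[0,0,-0.4],0]
  ],
  "gripper": 0
}}

```text
time_s: 24.5
tcp_pos: [0.602, -0.2481, 0.3336]
ee_rot: [3.138, 0.01, 2.399]
force: [1.5, 0.1, 1.2]
finger_gap: 0.0427
```

```bash
python3 -c "
from h import *
# waypoint back clear, then over the tab front
plan((.46,-.30,.33,1.99),(.393,-.3735,.33,1.58))"
```

```text
0 [ 0.347 -0.672  0.018] turn 0.13 rows 4.0
1 [-0.199 -0.456 -0.   ] turn 0.131 rows 4.0
```

Emit:
{"method": "apply_moves", "body": {
  "increments": [
    [[0.347,-0.672,0.02],0.13],
    [[0.347,-0.672,0.02],0.13],
    [[0.347,-0.672,0.02],0.13],
    [[0.347,-0.672,0.02],0.13],
    [[0.347,-0.672,0.02],0.13],
    [[0.347,-0.672,0.02],0.13]
  ],
  "gripper": 0.1
}}

```text
time_s: 25.0
tcp_pos: [0.4567, -0.2997, 0.3219]
ee_rot: [-3.142, 0.0, 1.989]
force: [0.4, -0.7, 0.1]
finger_gap: 0.0469
```

Emit:
{"method": "apply_moves", "body": {
  "increments": [
    [[-0.2,-0.456,0],0.131],
    [[-0.2,-0.456,0],0.131],
    [[-0.2,-0.456,0],0.131],
    [[-0.2,-0.456,0],0.131],
    [[-0.2,-0.456,0],0.131],
    [[-0.2,-0.456,0],0.131]
  ]
}}

```text
time_s: 25.5
tcp_pos: [0.3919, -0.3729, 0.3217]
ee_rot: [3.141, 0.0, 1.582]
force: [0.9, 0.3, -0.2]
finger_gap: 0.0472
```

```bash
python3 -c "
from h import *
c=r.camera('scene');t=r.camera('top')
for lo in (150,165,180):
 for b in bricks(t,.056,lo): 
  if .55<b[0]<.75 and 80<b[3]<110: 
   d=np.array([b[0]-.648,b[1]-.0465]);print(np.round(b[:5],3),'plate xy',d@[np.cos(.042),np.sin(.042)],d@[-np.sin(.042),np.cos(.042)])
h=t['img'][140:230,395:450]
m=(h.max(2)<45).astype(np.uint8)
for k in cv2.findContours(m,0,1)[0]:
  if cv2.contourArea(k)>20: print(cv2.contourArea(k),np.array(cv2.minAreaRect(k)[0])+[395,140],cv2.minAreaRect(k)[1:])
plan((.393,-.3735,.257,1.58))
a=cv2.resize(c['img'][260:420,130:330],None,fx=2,fy=2.5);b=cv2.resize(t['img'][130:310,380:560],None,fx=2.222,fy=2.222)
cv2.imwrite('pics/c10.png',np.hstack([a,b]))"
```

```text
[ 0.645  0.091  0.051 92.215 62.082] plate xy -0.0010063890714048296 0.04458891703677672
[ 0.649  0.016  0.015 90.397 65.104] plate xy -0.0002059428711640857 -0.030978915554481956
[ 0.645  0.085  0.015 87.96  51.298] plate xy -0.0018400968067833114 0.03835943381522363
[ 0.643  0.159  0.029 88.351 47.117] plate xy 5.0449502461176505e-05 0.1123534631762348
[ 0.652 -0.067  0.038 89.907 49.836] plate xy -0.0003559375230252318 -0.11377614858261113
131.5 [443.2389 190.0841] ((21.73065185546875, 7.902055263519287), 41.18592834472656)
214.5 [441.5 148.5] ((17.0, 15.0), 90.0)
0 [-0.005  0.005  0.323] turn 0.001 rows 2.0
```

View pics/c10.png

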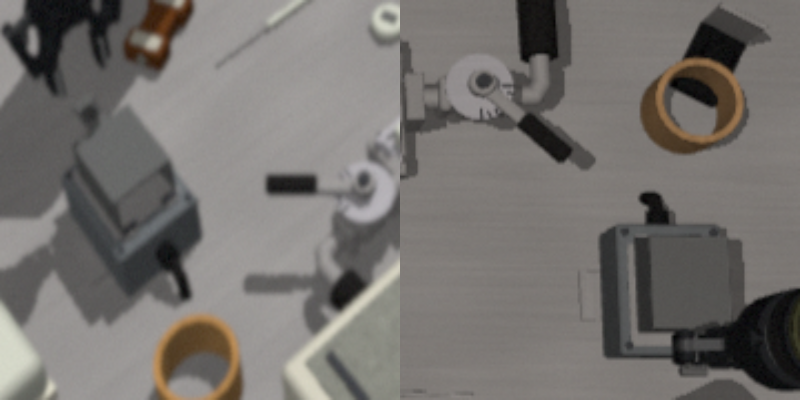

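Bricks are within 2 mm of the bay centres. In c10 the valve lever lies along the tick and the gripper is over the tab. I check the valve by triangulation.

```bash
python3 -c "
from h import *
c=r.camera('scene');t=r.camera('top')
a,e1=tri(t,(417.4,166.6),c,(311.5,331.5));s,e2=tri(t,(443.24,190.08),c,(275.5,333.6))
s2=onz(t,(443.24,190.08),.093);a2=onz(t,(417.4,166.6),.1)
for A in ((a+a2)/2,a,np.array([.6564,-.1868,0])):
  for S in (s,s2):
    d=S-A;print(A,S,np.hypot(*d[:2]),np.arctan2(-d[1],-d[0])-.042)
"
```

```text
[ 0.6569 -0.1836  0.0982] [ 0.6068 -0.2418  0.0897] 0.07687375412621474 0.8181548145512114
[ 0.6569 -0.1836  0.0982] [ 0.6065 -0.24    0.093 ] 0.07561027652278664 0.799793726287654
[ 0.6579 -0.1834  0.0963] [ 0.6068 -0.2418  0.0897] 0.07765844361764783 0.8096664233305917
[ 0.6579 -0.1834  0.0963] [ 0.6065 -0.24    0.093 ] 0.07640685932149151 0.7913556318285235
[ 0.6564 -0.1868  0.    ] [ 0.6068 -0.2418  0.0897] 0.07411455147308724 0.7947919289258288
[ 0.6564 -0.1868  0.    ] [ 0.6065 -0.24    0.093 ] 0.07288489509965793 0.7753402573196834
```

Emit:
{"method": "apply_moves", "body": {
  "increments": [
    [[-0.005,0.005,0.15],0],
    [[-0.005,0.005,0.25],0],
    [[-0.005,0.005,0.31],0],
    [[-0.005,0.005,0.31],0],
    [[-0.005,0.005,0.31],0]
  ]
}}

```text
time_s: 26.12
tcp_pos: [0.3922, -0.3733, 0.2593]
ee_rot: [-3.141, -0.001, 1.581]
force: [0.5, -0.1, 1.0]
finger_gap: 0.0475
```

Emit:
{"method": "apply_moves", "body": {
  "increments": [
    [[0,-0.005,-0.02],0],
    [[0,-0.005,-0.02],0],
    [[0,-0.005,-0.02],0],
    [[0,-0.005,-0.02],0],
    [[0,-0.005,-0.02],0],
    [[0,-0.005,-0.02],0],
    [[0,-0.005,-0.02],0],
    [[0,-0.005,-0.02],0]
  ],
  "gripper": -1
}}

```text
time_s: 26.78
tcp_pos: [0.3913, -0.3728, 0.2658]
ee_rot: [3.139, -0.002, 1.58]
force: [-1.0, 7.6, 10.5]
finger_gap: 0.0221
```

```bash
python3 -c "
from h import *
s=r.read_state();print(s['tcp_pos'],s['force'],s['finger_gap'])
R=np.hypot(.115,.038);a0=np.arctan2(.038,-.115)
for k0 in(0,.8):
  b=a0-k0
  for k in np.arange(1,9)*.1: print(round(k0+k,1),np.round([R*(np.cos(b-k)-np.cos(b))/.2,-R*(np.sin(b-k)-np.sin(b))/.2],3))
"
```

```text
[ 0.3913 -0.3728  0.2658] [-0.9704  7.639  10.4912] 0.022111919393513393
0.1 [ 0.022 -0.056]
0.2 [ 0.049 -0.11 ]
0.3 [ 0.082 -0.161]
0.4 [ 0.119 -0.209]
0.5 [ 0.161 -0.252]
0.6 [ 0.208 -0.291]
0.7 [ 0.258 -0.326]
0.8 [ 0.311 -0.355]
0.9 [ 0.056 -0.024]
1.0 [ 0.114 -0.042]
1.1 [ 0.173 -0.054]
1.2 [ 0.233 -0.06 ]
1.3 [ 0.294 -0.06 ]
1.4 [ 0.354 -0.054]
1.5 [ 0.413 -0.042]
1.6 [ 0.471 -0.024]
```

Emit:
{"method": "apply_moves", "body": {
  "increments": [
    [[0,0.022,-0.056],0],
    [[0,0.049,-0.11],0],
    [[0,0.082,-0.161],0],
    [[0,0.119,-0.209],0],
    [[0,0.161,-0.252],0],
    [[0,0.208,-0.291],0],
    [[0,0.258,-0.326],0],
    [[0,0.311,-0.355],0]
  ]
}}

```text
time_s: 27.45
tcp_pos: [0.4529, -0.3723, 0.3345]
ee_rot: [-3.14, -0.003, 1.58]
force: [1.2, 1.9, -12.2]
finger_gap: 0.0219
```

```bash
python3 -c "
from h import *
s=r.read_state();print(s['tcp_pos'],s['force'],s['moment'],s['finger_gap'])
c=r.camera('scene')
cv2.imwrite('pics/c11.png',cv2.resize(c['img'][230:400,100:300],None,fx=3,fy=3))"
```

```text
[ 0.4529 -0.3723  0.3345] [  1.1954   1.8563 -12.1648] [ 0.3773 -0.0058 -0.0313] 0.021929097488890274
```

View pics/c11.png

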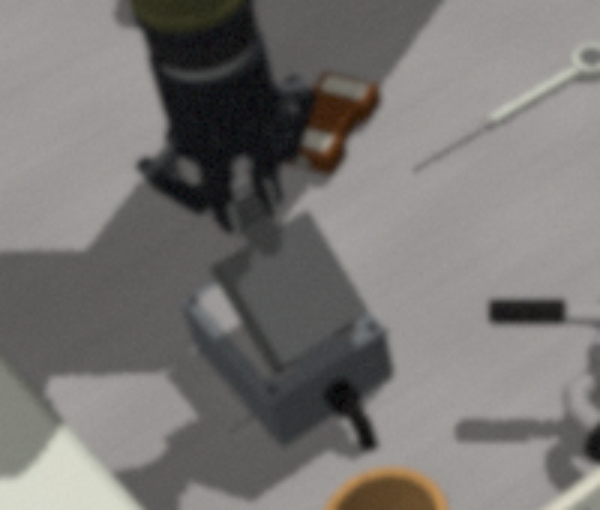

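The guard is swinging up with the tab still gripped, at c11 (262,230), so I continue.

Emit:
{"method": "apply_moves", "body": {
  "increments": [
    [[0,0.056,-0.024],0],
    [[0,0.114,-0.042],0],
    [[0,0.173,-0.054],0],
    [[0,0.233,-0.06],0],
    [[0,0.294,-0.06],0],
    [[0,0.354,-0.054],0],
    [[0,0.413,-0.042],0],
    [[0,0.471,-0.024],0]
  ]
}}

```text
time_s: 28.17
tcp_pos: [0.5483, -0.3716, 0.3417]
ee_rot: [3.139, -0.001, 1.581]
force: [-1.1, 5.3, 6.6]
finger_gap: 0.0183
```

Emit:
{"method": "apply_moves", "body": {
  "increments": [
    [[0,0,0],0],
    [[0,0,0],0],
    [[0,0,0],0]
  ]
}}

```text
time_s: 28.42
tcp_pos: [0.548, -0.3727, 0.3408]
ee_rot: [3.139, 0.001, 1.58]
force: [2.4, 0.9, 1.7]
finger_gap: -0.0003
```

```bash
python3 -c "
from h import *
c=r.camera('scene');t=r.camera('top')
a=cv2.resize(c['img'][200:370,100:280],None,fx=2.22,fy=2.94);b=cv2.resize(t['img'][160:320,430:560],None,fx=3.07,fy=3.12)
cv2.imwrite('pics/c12.png',np.hstack([a,b]))
cv2.imwrite('pics/c12.png',np.hstack([cv2.resize(a,(400,500)),cv2.resize(b,(400,500))]))"
```

```text
Traceback (most recent call last):
ValueError: all the input array dimensions except for the concatenation axis must match exactly, but along dimension 0, the array at index 0 has size 500 and the array at index 1 has size 499
```

```bash
python3 -c "
from h import *
c=r.camera('scene');t=r.camera('top')
a=c['img'][200:370,100:280];b=t['img'][160:320,430:560]
cv2.imwrite('pics/c12.png',np.hstack([cv2.resize(a,(400,400)),cv2.resize(b,(400,490))[:400]]))"
```

```text
(no output)
```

View pics/c12.png

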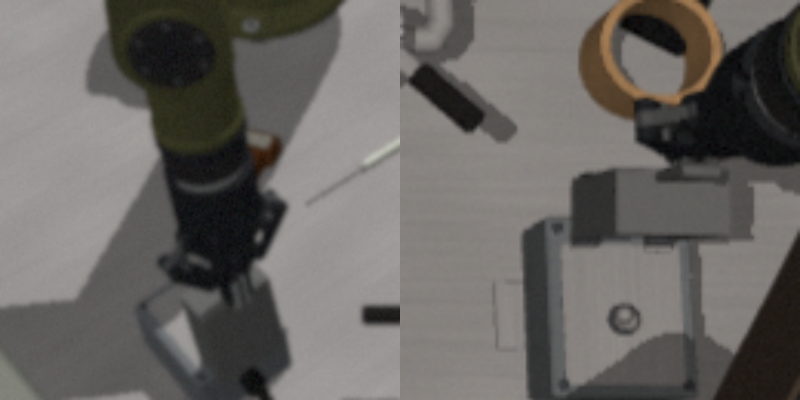

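c12 shows the guard standing nearly upright, with the toggle exposed at c12 (623,318). The grip came off the tab. I compute the guard angle from the hood's edges.

```bash
python3 -c "
from h import *
t=r.camera('top')
f=lambda u,v:(430+(u-400)/3.077,160+v/3.0625)
print('near edge rel hinge',[onz(t,f(640,y),.152)[0]-.507 for y in (240,)],'far edge/tab',[onz(t,f(660,y),z)[0]-.507 for y,z in((170,.152),(172,.19))])
for th in (1.2,1.3,1.4,1.5,1.6,1.75):
  g=lambda x,z:np.round([x*np.cos(th)+z*np.sin(th),.066-x*np.sin(th)+z*np.cos(th)],3)
  print(th,'near',g(-.088,0),'far',g(-.088,.044),'tabend',g(-.134,.038))
print('toggle tip',onz(t,f(623,318),.097), 'tab/hood mid y',onz(t,f(690,172),.19))
print(r.read_state()['force'])
"
```

```text
near edge rel hinge [np.float64(-0.014513174811227048)] far edge/tab [np.float64(0.03244543058394023), np.float64(0.02256210993682861)]
1.2 near [-0.032  0.148] far [0.009 0.164] tabend [-0.013  0.205]
1.3 near [-0.024  0.151] far [0.019 0.163] tabend [0.001 0.205]
1.4 near [-0.015  0.153] far [0.028 0.16 ] tabend [0.015 0.205]
1.5 near [-0.006  0.154] far [0.038 0.157] tabend [0.028 0.202]
1.6 near [0.003 0.154] far [0.047 0.153] tabend [0.042 0.199]
1.75 near [0.016 0.153] far [0.059 0.145] tabend [0.061 0.191]
toggle tip [ 0.4479 -0.3592  0.097 ] tab/hood mid y [ 0.5298 -0.3706  0.19  ]
[ 2.5826 -0.0279  1.6907]
```

The guard stands at about 1.4 rad. I rise clear, come round to the front, and push it nearer its stop for clearance.

Emit:
{"method": "apply_moves", "body": {
  "increments": [
    [[0,0.025,0],0],
    [[0,0.025,-0.15],0],
    [[0,0.025,-0.36],0],
    [[0,0.025,-0.36],0],
    [[0,-0.2,-0.36],0],
    [[0,-0.39,-0.36],0],
    [[0,-0.39,-0.36],0],
    [[0,-0.39,-0.36],0]
  ],
  "gripper": -1
}}

```text
time_s: 29.33
tcp_pos: [0.4672, -0.3731, 0.4112]
ee_rot: [-3.14, -0.001, 1.577]
force: [0.6, 0.7, 0.5]
finger_gap: 0.0
```

Emit:
{"method": "apply_moves", "body": {
  "increments": [
    [[0,0,0.15],0],
    [[0,0,0.3],0],
    [[0,0,0.3],0],
    [[0,0.1,0.3],0],
    [[0,0.2,0.3],0],
    [[0,0.28,0.3],0],
    [[0,0.35,0.3],0],
    [[0,0.35,0.3],0]
  ]
}}

```text
time_s: 30.0
tcp_pos: [0.5422, -0.3724, 0.3522]
ee_rot: [3.14, 0.001, 1.581]
force: [0.0, 0.4, 0.2]
finger_gap: 0.0
```

Emit:
{"method": "apply_moves", "body": {
  "increments": [
    [[0,-0.05,0],0],
    [[0,-0.2,-0.1],0],
    [[0,-0.45,-0.1],0],
    [[0,-0.47,0],0],
    [[0,-0.47,0],0]
  ]
}}

```text
time_s: 30.42
tcp_pos: [0.4407, -0.3726, 0.3501]
ee_rot: [-3.138, -0.002, 1.576]
force: [-0.5, -0.0, -0.4]
finger_gap: -0.0001
```

```bash
python3 -c "
from h import *
plan((.445,-.325,.345,1.581),(.445,-.325,.261,1.581))
t=r.camera('top');cv2.imwrite('pics/c13.png',cv2.resize(t['img'][160:320,430:560],(487,600)))"
```

```text
0 [0.238 0.023 0.026] turn -0.001 rows 2.0
1 [0.   0.   0.42] turn -0.0 rows 3.0
```

View pics/c13.png

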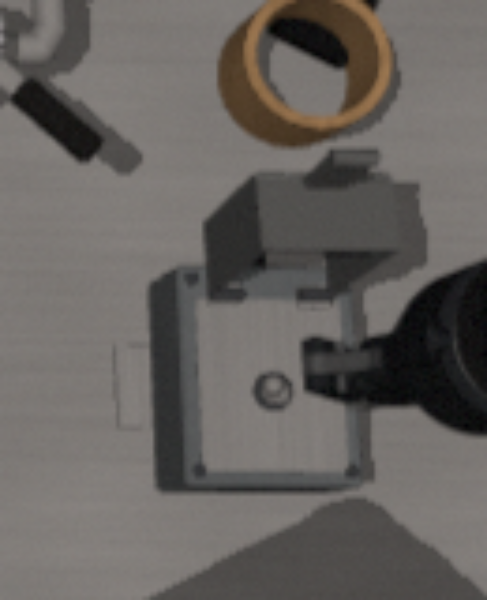

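The guard is now near its stop (about 1.7 rad), and the toggle at c13 (273,390) still leans left. I lower the closed fingers left of it and push right.

Emit:
{"method": "apply_moves", "body": {
  "increments": [
    [[0.238,0.02,0],0],
    [[0.238,0.02,0],0],
    [[0.238,0.02,0.2],0],
    [[0.238,0.02,0.4],0],
    [[0.238,0.02,0.45],0],
    [[0.238,0.02,0.45],0],
    [[0.238,0.02,0.45],0]
  ]
}}

```text
time_s: 31.05
tcp_pos: [0.4495, -0.3259, 0.2623]
ee_rot: [-3.141, -0.0, 1.58]
force: [0.4, -0.9, 0.4]
finger_gap: 0.0001
```

Emit:
{"method": "apply_moves", "body": {
  "increments": [
    [[-0.04,0,0],0],
    [[-0.08,0,0],0],
    [[-0.12,0,0],0],
    [[-0.16,0,0],0],
    [[-0.2,0,0],0],
    [[-0.2,0,0],0],
    [[-0.2,0,0],0]
  ]
}}

```text
time_s: 31.63
tcp_pos: [0.4505, -0.3686, 0.2647]
ee_rot: [3.137, 0.005, 1.578]
force: [0.8, -2.2, 7.0]
finger_gap: -0.0
```

Emit:
{"method": "apply_moves", "body": {
  "increments": [
    [[0,0,-0.2],0],
    [[0.1,0,-0.4],0],
    [[0.4,-0.1,-0.5],0],
    [[0.5,-0.2,-0.5],0],
    [[0.5,-0.2,-0.5],0],
    [[0.5,-0.2,-0.5],0]
  ]
}}

```text
time_s: 32.13
tcp_pos: [0.4074, -0.2649, 0.3637]
ee_rot: [3.14, 0.001, 1.581]
force: [0.4, 0.4, -0.3]
finger_gap: 0.0002
```

```bash
python3 -c "
from h import *
t=r.camera('top');g=t['img'][235:300,475:540].max(2);G=cv2.resize(g,None,fx=4,fy=4,interpolation=2)
print(proj(t,(.449,-.3585,.097)),proj(t,(.449,-.388,.097)))
k=cv2.HoughCircles(cv2.medianBlur(G,5),cv2.HOUGH_GRADIENT,1,20,param1=60,param2=12,minRadius=7,maxRadius=22)
if k is not None:
  for x,y,q in k[0][:6]: p=(x/4+475,y/4+235);print(np.round(p,1),q,onz(t,p,.097))
for v in range(255,272,2): print(g[v-235,15:50])
"
```

```text
[502.097  263.3085] [516.1474 263.5047]
[526.9 295.4] 20.3 [ 0.3827 -0.4071  0.097 ]
[493.4 238.9] 9.6 [ 0.5007 -0.3423  0.097 ]
[17 19 19 21 30 37 46 59 51 36 35 39 34 37 38 40 38 38 37 40 36 40 38 37
 39 36 36 38 38 39 37 33 39 36 37]
[23  8 17 23 33 37 56 58 39 38 39 38 39 39 39 41 40 39 35 35 34 38 39 33
 38 38 37 39 37 36 35 38 36 36 36]
[14 17 15 31 37 46 59 51 42 40 37 37 40 37 39 39 37 38 36 37 39 36 37 38
 36 39 35 36 38 36 37 36 38 37 38]
[20 12 29 37 40 52 63 47 41 40 37 41 38 39 38 41 39 35 34 37 38 36 39 41
 41 41 39 39 43 44 44 43 42 40 45]
[17 18 29 37 38 55 63 46 40 39 39 39 41 43 42 36 35 38 42 42 44 39 42 38
 39 36 41 40 38 40 38 38 39 39 38]
[19 16 26 32 39 54 65 49 37 41 41 39 39 39 37 38 39 38 37 34 37 39 40 36
 41 40 39 39 38 39 38 38 37 39 37]
[18 18 23 33 39 48 61 55 43 41 42 40 38 39 35 35 38 38 38 38 37 43 43 40
 47 47 50 50 51 52 51 49 46 44 41]
[21 19 16 35 36 42 61 59 44 41 41 40 39 40 40 39 38 37 33 38 38 34 37 39
 39 43 46 45 44 44 48 49 54 57 57]
[20 19 17 25 33 41 52 66 54 44 43 41 38 44 42 41 41 40 35 34 39 37 33 28
 25 26 26 28 22 29 36 33 36 41 43]
```

Emit:
{"method": "apply_moves", "body": {
  "increments": [
    [[0.3,0.2,0],0],
    [[0.6,0.2,0],0],
    [[0.8,0.2,0],0],
    [[0.8,0.2,0],0],
    [[0.8,0.2,0],0],
    [[0.8,0.2,0],0]
  ]
}}

```text
time_s: 32.68
tcp_pos: [0.4485, -0.1049, 0.3617]
ee_rot: [3.141, 0.001, 1.583]
force: [-0.3, -0.3, -0.6]
finger_gap: 0.0002
```

```bash
python3 -c "
from h import *
t=r.camera('top');c=r.camera('scene');g=t['img'][235:300,475:540].max(2);G=cv2.resize(g,None,fx=4,fy=4,interpolation=2)
k=cv2.HoughCircles(cv2.medianBlur(G,5),cv2.HOUGH_GRADIENT,1,20,param1=60,param2=12,minRadius=7,maxRadius=22)
if k is not None:
  for x,y,q in k[0][:6]: p=(x/4+475,y/4+235);print(np.round(p,1),q,onz(t,p,.097))
a=c['img'][270:360,140:240]
cv2.imwrite('pics/c14.png',np.hstack([cv2.resize(a,(400,400)),cv2.resize(t['img'][200:310,450:560],(400,400))]))
"
python3 -c "
from h import *
t=r.camera('top');g=t['img'].max(2)
print('cols 492..530')
for v in range(252,276): print(v,' '.join('%3d'%q for q in g[v,492:530]))
"
```

```text
cols 492..530
252  58  75  83  87  86  86  88  88  87  87  85  85  86  87  88  86  86  86  89  87  89  77  73  87  89  91  89  88  90  76  67  63  68  83  85  86  88  87
253  54  73  82  83  87  85  86  86  84  86  85  86  86  87  88  84  87  87  86  86  86  74  84  89  90  90  90  86  88  75  67  64  67  86  90  91  91  89
254  53  64  79  82  86  84  83  87  86  83  86  85  87  87  87  87  87  85  86  87  83  70  88  88  89  91  89  88  89  74  66  66  66  86  89  90  90  91
255  54  54  73  81  83  84  83  82  82  85  83  84  82  83  84  87  83  84  85  87  79  77  87  91  90  89  91  88  92  75  67  66  62  87  91  88  90  91
256  55  54  62  81  82  82  83  82  83  84  85  82  83  82  85  85  84  86  83  86  75  86  91  88  89  91  91  89  90  80  65  67  63  85  89  89  88  90
257  57  53  51  72  82  84  83  82  83  81  85  81  83  85  81  82  83  84  87  82  71  88  91  90  89  89  90  89  87  78  67  66  65  84  86  88  88  89
258  57  54  54  58  79  84  85  84  84  83  84  82  84  84  82  84  82  85  84  75  76  88  89  91  92  90  89  87  90  79  65  66  64  83  87  88  8
[... 1957 characters left out ...]
  90  90  88  92  90  88  91  90  90  89  89  76  68  65  69  84  88  91  89
272  59  57  58  55  51  50  52  43  42  68  75  78  74  73  75  89  93  90  90  89  90  91  93  90  90  91  91  88  87  89  73  67  66  66  83  87  88  86
273  60  59  56  52  52  51  50  45  42  70  75  74  74  69  82  89  89  89  91  88  91  88  91  90  89  89  92  89  88  89  71  66  65  63  84  87  88  86
274  59  55  58  54  56  52  47  47  39  60  72  75  67  67  87  91  91  93  90  92  90  90  94  91  93  88  92  89  86  87  76  65  66  62  87  88  87  88
275  59  56  57  57  52  52  49  47  47  44  70  72  68  80  88  91  89  90  89  89  89  91  90  91  92  88  91  89  89  90  77  66  64  66  82  88  89  86
```

Emit:
{"method": "apply_moves", "body": {
  "increments": [
    [[0.2,0.2,0],0],
    [[0.4,0.2,0],0],
    [[0.6,0.2,0],0],
    [[0.8,0.2,0],0],
    [[0.8,0.2,0],0],
    [[0.8,0.2,0],0]
  ]
}}

```text
time_s: 33.33
tcp_pos: [0.4864, 0.0552, 0.3613]
ee_rot: [3.142, 0.0, 1.581]
force: [0.3, -0.1, -0.1]
finger_gap: 0.0002
```

```bash
python3 -c "
from h import *
t=r.camera('top');c=r.camera('scene');g=t['img'].max(2)
print('cols 492..530')
for v in range(256,272): print(v,' '.join('%3d'%q for q in g[v,494:526]))
a=c['img'][270:360,140:240]
cv2.imwrite('pics/c14.png',np.hstack([cv2.resize(a,(400,400)),cv2.resize(t['img'][200:310,450:560],(400,400))]))
"
```

```text
cols 492..530
256 100  98  99  97  97 101 101  99  98  96  95 133 152 154 154 157 156 154 157 155 157 156 155 158 158 155 157 136 118 113  99  98
257 100  98  98  99  98  97 101  99  99  96  98  98 152 154 157 156 158 158 157 158 158 155 156 158 157 154 156 137 118 116 101  96
258  99  98  98  99 101  99 102  95  88  91  93  97 143 151 156 155 156 157 160 157 157 157 155 157 156 154 156 141 116 116 103  93
259 100  98 100  98 100  86  82  73  63  72  74  84 115 149 156 157 156 151 135 136 138 137 155 156 158 155 155 137 117 115 103  89
260 100  99  98 100  88  60  39  54  72  66  65  59  83 135 141 141 134 123 105 106 110 100 131 155 156 157 154 138 116 114 105  91
261  99  99 100  99  62  45  52  78  89  78  74  65  62 110 109 109  96 111 129 136 131 105 100 132 153 156 155 143 119 112 109  94
262  99  99  99  93  50  45  69  90  74  71  75  67  59  93 104 102 105 124 146 154 144 114 100  99 149 156 155 148 119 113 109  92
263  98  98  99  78  44  47  84  86  70  78  72  62  62  96 108 109 110 121 142 154 143 113 100 100 149 156 155 146 120 113 111  88
264  98  99  99  68  43  48  8
[... 325 characters left out ...]
 156 159 158 154 156 156 119 113 113  93
267 101 101 100  99  84  49  44  56  74  73  74  72  63  80  95  99 100 151 158 159 160 159 157 158 157 154 156 156 119 111 114  92
268  98  99  98  97  98  79  63  50  49  49  54  53  79  97  97  99 100 132 154 160 160 158 160 159 159 156 154 158 120 113 114  92
269 101 101 101 101  99 100  91  78  77  75  81  85 100  96  99  99 101 100 151 159 159 158 157 158 159 157 154 154 119 114 114  93
270 101 102 101  98 100 100 100 103  98 100  95  98 101  97 100  98  99  99 134 156 160 159 157 158 158 154 155 155 124 115 116  94
271  99 101 100  99 101  99  96 103  99 100  98  98 100  99  97  99  99  99  96 152 161 160 154 158 157 156 155 155 128 115 117  96
```

```bash
python3 -c "
from h import *
t=r.camera('top');c=r.camera('scene')
for a in (-.45,.25,.45): print(a,[np.round(proj(k,(.451,-.373-.034*np.sin(a)*s,.066+.034*np.cos(a)*s)),1) for k in(t,c) for s in(0,1)])
plan((.50,-.10,.40,1.581),(.448,-.29,.38,1.581),(.448,-.333,.254,1.581))
"
```

```text
-0.45 [array([503.5, 264.2]), array([501.9, 262.4]), array([189.6, 329.7]), array([193. , 317.8])]
0.25 [array([503.5, 264.2]), array([513.3, 262.4]), array([189.6, 329.7]), array([183.9, 322.5])]
0.45 [array([503.5, 264.2]), array([515.9, 262.6]), array([189.6, 329.7]), array([181.6, 324.6])]
0 [-0.764  0.066 -0.193] turn -0.001 rows 4.0
1 [-0.947 -0.27   0.1  ] turn -0.0 rows 5.0
2 [-0.215 -0.002  0.63 ] turn -0.0 rows 4.0
```

View pics/c14.png

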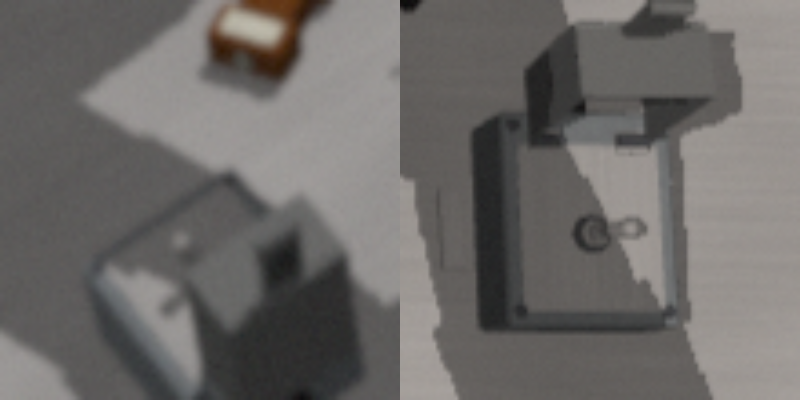

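c14 shows the toggle now leaning right, with its tip at about top px (514,263) and the full-on prediction at (516,263). I push once more, lower, to make sure it is home.

Emit:
{"method": "apply_moves", "body": {
  "increments": [
    [[-0.764,0.066,-0.19],0],
    [[-0.764,0.066,-0.19],0],
    [[-0.764,0.066,-0.19],0],
    [[-0.764,0.066,-0.19],0],
    [[-0.764,0.066,-0.19],0],
    [[-0.764,0.066,-0.19],0]
  ]
}}

```text
time_s: 34.03
tcp_pos: [0.5, -0.1012, 0.3999]
ee_rot: [3.141, 0.0, 1.573]
force: [-0.2, 0.8, -0.2]
finger_gap: -0.0001
```

Emit:
{"method": "apply_moves", "body": {
  "increments": [
    [[-0.947,-0.27,0.1],0],
    [[-0.947,-0.27,0.1],0],
    [[-0.947,-0.27,0.1],0],
    [[-0.947,-0.27,0.1],0],
    [[-0.947,-0.27,0.1],0],
    [[-0.947,-0.27,0.1],0],
    [[-0.947,-0.27,0.1],0]
  ]
}}

```text
time_s: 34.62
tcp_pos: [0.4469, -0.2887, 0.3787]
ee_rot: [-3.141, -0.001, 1.576]
force: [0.2, -0.0, -0.3]
finger_gap: -0.0005
```

Emit:
{"method": "apply_moves", "body": {
  "increments": [
    [[-0.215,0,0.2],0],
    [[-0.215,0,0.4],0],
    [[-0.215,0,0.55],0],
    [[-0.215,0,0.63],0],
    [[-0.215,0,0.63],0],
    [[-0.215,0,0.63],0]
  ]
}}

```text
time_s: 35.12
tcp_pos: [0.4483, -0.3293, 0.253]
ee_rot: [-3.14, -0.002, 1.581]
force: [0.0, 0.2, 0.4]
finger_gap: 0.0003
```

Emit:
{"method": "apply_moves", "body": {
  "increments": [
    [[-0.06,0,0],0],
    [[-0.1,0,0],0],
    [[-0.13,0,0],0],
    [[-0.15,0,0],0],
    [[-0.16,0,0],0],
    [[-0.16,0,0],0]
  ]
}}

```text
time_s: 35.62
tcp_pos: [0.4487, -0.3636, 0.2541]
ee_rot: [3.141, 0.001, 1.579]
force: [-0.6, 0.2, -0.4]
finger_gap: -0.0001
```

Emit:
{"method": "apply_moves", "body": {
  "increments": [
    [[-0.02,0,0],0],
    [[-0.02,0,0],0],
    [[-0.02,0,0],0]
  ]
}}

```text
time_s: 35.87
tcp_pos: [0.4485, -0.3659, 0.2535]
ee_rot: [3.141, -0.003, 1.58]
force: [-0.1, 5.2, 3.6]
finger_gap: -0.0
```

Emit:
{"method": "apply_moves", "body": {
  "increments": [
    [[-0.02,0,0],0],
    [[-0.02,0,0],0],
    [[-0.02,0,0],0]
  ]
}}

```text
time_s: 36.12
tcp_pos: [0.4484, -0.3676, 0.2534]
ee_rot: [3.141, -0.01, 1.582]
force: [1.1, 15.2, 10.0]
finger_gap: -0.0002
```

At the stop the toggle gave 15 N for 2 mm, so it is fully on. I rise, pass over the guard and come down behind it.

Emit:
{"method": "apply_moves", "body": {
  "increments": [
    [[0.06,0,0],0],
    [[0.06,0,-0.2],0],
    [[0.06,0,-0.4],0],
    [[0.06,0,-0.6],0],
    [[0.06,0,-0.84],0],
    [[0.06,0,-0.84],0],
    [[0.06,0,-0.84],0]
  ]
}}

```text
time_s: 36.7
tcp_pos: [0.4492, -0.3596, 0.4253]
ee_rot: [3.136, 0.005, 1.579]
force: [-0.2, 0.4, -0.5]
finger_gap: -0.0005
```

Emit:
{"method": "apply_moves", "body": {
  "increments": [
    [[-0.08,0.2,0],0],
    [[-0.08,0.4,0],0],
    [[-0.08,0.6,0],0],
    [[-0.08,0.8,0],0],
    [[-0.08,0.8,0],0],
    [[-0.08,0.8,0.2],0],
    [[-0.08,0.8,0.35],0],
    [[-0.08,0.8,0.35],0]
  ]
}}

```text
time_s: 37.37
tcp_pos: [0.6062, -0.3719, 0.3414]
ee_rot: [-3.129, -0.007, 1.58]
force: [-1.6, 0.7, -1.5]
finger_gap: -0.0003
```

```bash
python3 -c "
from h import *
s=r.read_state();p=s['tcp_pos'];print(p,s['ee_rot'])
T=np.r_[np.arange(1.7,0.05,-.1),.05,0.0]
Q=[(.507-.118*np.cos(a)+.0415*np.sin(a)+.011,-.373,.066+.118*np.sin(a)+.0415*np.cos(a)+.173) for a in T]
for k in range(0,len(Q),7):
  print('base',p)
  for a,q in zip(T[k:k+7],Q[k:k+7]): d=np.array(q)-p;print(round(a,2),np.round([d[1]/.2,d[0]/.2,-d[2]/.2],3))
  p=np.array(Q[min(k+6,len(Q)-1)])
"
```

```text
[ 0.6062 -0.3719  0.3414] [-3.1291 -0.0073  1.5798]
base [ 0.6062 -0.3719  0.3414]
1.7 [-0.006 -0.159 -0.046]
1.6 [-0.006 -0.217 -0.072]
1.5 [-0.006 -0.276 -0.091]
1.4 [-0.006 -0.337 -0.105]
1.3 [-0.006 -0.399 -0.112]
1.2 [-0.006 -0.462 -0.113]
1.1 [-0.006 -0.524 -0.108]
base [ 0.5015 -0.373   0.363 ]
1.0 [ 0.    -0.061  0.011]
0.9 [ 0.    -0.122  0.029]
0.8 [ 0.    -0.18   0.052]
0.7 [ 0.    -0.235  0.081]
0.6 [ 0.    -0.287  0.116]
0.5 [ 0.    -0.336  0.155]
0.4 [ 0.    -0.38   0.199]
base [ 0.4255 -0.373   0.3232]
0.3 [ 0.    -0.04   0.048]
0.2 [ 0.    -0.074  0.1  ]
0.1 [ 0.    -0.104  0.156]
0.05 [ 0.    -0.116  0.184]
0.0 [ 0.    -0.127  0.213]
```

Emit:
{"method": "apply_moves", "body": {
  "increments": [
    [[0,-0.16,-0.046],0],
    [[0,-0.217,-0.072],0],
    [[0,-0.276,-0.091],0],
    [[0,-0.337,-0.105],0],
    [[0,-0.4,-0.112],0],
    [[0,-0.462,-0.113],0],
    [[0,-0.524,-0.108],0],
    [[0,-0.524,-0.108],0]
  ]
}}

```text
time_s: 38.03
tcp_pos: [0.5021, -0.3747, 0.3751]
ee_rot: [3.14, 0.002, 1.578]
force: [-0.1, 0.2, 0.2]
finger_gap: -0.0003
```

Emit:
{"method": "apply_moves", "body": {
  "increments": [
    [[0,-0.061,0.011],0],
    [[0,-0.122,0.029],0],
    [[0,-0.18,0.052],0],
    [[0,-0.235,0.081],0],
    [[0,-0.287,0.116],0],
    [[0,-0.336,0.155],0],
    [[0,-0.38,0.199],0],
    [[0,-0.38,0.199],0]
  ]
}}

```text
time_s: 38.7
tcp_pos: [0.4265, -0.3749, 0.3325]
ee_rot: [-3.14, -0.001, 1.578]
force: [-0.4, -0.6, 0.3]
finger_gap: 0.0005
```

```bash
python3 -c "
from h import *
s=r.read_state();p=s['tcp_pos'];print(p,s['ee_rot'],s['force'])
for a in (.4,.3,.2,.1,0): 
  q=(.507-.118*np.cos(a)+.0415*np.sin(a)+.011,-.373,.066+.118*np.sin(a)+.0415*np.cos(a)+.173);d=np.array(q)-p;print(a,np.round([d[1]/.2,d[0]/.2,-d[2]/.2],3))
"
```

```text
[ 0.4265 -0.3749  0.3325] [-3.1398 -0.0008  1.5784] [-0.389  -0.5626  0.2994]
0.4 [ 0.009 -0.005  0.047]
0.3 [ 0.009 -0.045  0.095]
0.2 [ 0.009 -0.079  0.147]
0.1 [ 0.009 -0.109  0.202]
0 [ 0.009 -0.132  0.26 ]
```

Emit:
{"method": "apply_moves", "body": {
  "increments": [
    [[0,-0.005,0.047],0],
    [[0,-0.045,0.095],0],
    [[0,-0.079,0.147],0],
    [[0,-0.109,0.202],0],
    [[0,-0.125,0.24],0],
    [[0,-0.125,0.24],0]
  ]
}}

```text
time_s: 39.2
tcp_pos: [0.4024, -0.3749, 0.2838]
ee_rot: [-3.14, -0.002, 1.579]
force: [0.1, 1.1, -0.5]
finger_gap: -0.0
```

Emit:
{"method": "apply_moves", "body": {
  "increments": [
    [[0,-0.01,0.015],0],
    [[0,-0.01,0.025],0],
    [[0,-0.01,0.025],0]
  ]
}}

```text
time_s: 39.45
tcp_pos: [0.4012, -0.3755, 0.281]
ee_rot: [3.141, 0.001, 1.58]
force: [-0.1, 0.3, -0.1]
finger_gap: -0.0
```

```bash
python3 -c "
from h import *
s=r.read_state();print(s['tcp_pos'],s['force'])
t=r.camera('top');g=t['img'].max(2)
print('cols 470..530 step2')
for v in range(205,300,4): print(v,' '.join('%3d'%q for q in g[v,470:532:2]))
"
```

```text
[ 0.4012 -0.3755  0.281 ] [-0.1419  0.2814 -0.0786]
cols 470..530 step2
205 127 124 128 125 124 126 124 125 125 126 127 125 127 129 127 124 127 129 127 128 126 130 127 130 129 129 129 123 127 128 126
209 129 130 130 130 130 130 130 130 129 129 127 129 128 128 127 128 125 128 127 126 125 123 125 124 122 123 123 124 124 121 124
213 128 129 128 127 127 126 128 127 126 127 126 128 126 126 127 128 128 126 127 130 128 128 128 129 128 129 127 128 125 127 126
217 127 128 128 128 127 128 127 126 128  69  14  10  20  72 125 128 124 125 125 125 125 125 127 124 128 126 125 124 123 123 123
221 129 130 128 128 128 125 128 127 125  96  23  18  22  25  73 123 126 126 125 125 125 123 125 125 126 126 124 127 124 126 126
225 132 129 130 131 129 129 128 131 127 128  82  20  21  19  18  34  76 124 127 126 125 126 126 127 128 127 128 127 126 126 127
229 125 125 124 124 125 123 124 125 122 123  77  10  12  16  21  21  73 114 120 122 123 122 125 123 122 123 123 123 125 124 123
233 126 116  51  53  88  54  55  93  95  94  90  90  90  90  92  92  91  92  89  91  89  89  88  89  90  59  69  76  78 124 124
237 
[... 1343 characters left out ...]
  33  28  19  72  35  43  24  20  18  18  12  13  14  17  36
281 128  49  47  50  50  86  90 118 126 126 125 127 130 127 128  53  76  70  65  65  64  61  63  44  32  19  18  17  10  17  28
285 130  49  48  51  49  83  57  54 115 112 111 114 112 114 114  30  46  34  22  57  30  17  20  24  21  17  17  17  19  10  13
289 130  58  48  47  45  61  68  67  69  70  68  70  67  69  71  41  32  29  22  33  23  21  31  20  16  11  12  16  20  10  10
293 130 128 127 128 126 127 127 125 126 126 124 126 125 125 124 124 125 126  68  86  87  87  86  85  79  77  77  71  67  17  20
297 127 129 127 128 129 126 127 127 125 126 126 128 130 126 125 127 128 129  55  88  88  85  88  85  83  79  81  80  80  80  60
```

The hood is back over the toggle and nearly shut. I press on until the force shows it is seated.

Emit:
{"method": "apply_moves", "body": {
  "increments": [
    [[0,0,0.01],0],
    [[0,0,0.02],0],
    [[0,0,0.02],0],
    [[0,0,0.02],0]
  ]
}}

```text
time_s: 39.83
tcp_pos: [0.4011, -0.3754, 0.2804]
ee_rot: [3.14, 0.002, 1.58]
force: [-8.9, 8.1, 31.7]
finger_gap: -0.0002
```

Emit:
{"method": "apply_moves", "body": {
  "increments": [
    [[0,0,0.01],0],
    [[0,0,0.02],0],
    [[0,0,0.02],0],
    [[0,0,0.02],0]
  ]
}}

```text
time_s: 40.17
tcp_pos: [0.4009, -0.3754, 0.2798]
ee_rot: [3.139, 0.004, 1.58]
force: [-17.3, 14.5, 60.7]
finger_gap: -0.0002
```

Rigidly seated: the tip is at 0.107, against 0.1075 expected. I back off and move the arm clear.

Emit:
{"method": "apply_moves", "body": {
  "increments": [
    [[0,0,-0.1],0],
    [[0,0,-0.3],0],
    [[0,0,-0.5],0],
    [[0.3,0,-0.6],0],
    [[0.6,0,-0.6],0],
    [[0.9,0,-0.6],0],
    [[0.9,0,-0.6],0],
    [[0.9,0,-0.6],0]
  ]
}}

```text
time_s: 40.83
tcp_pos: [0.3987, -0.1917, 0.3929]
ee_rot: [3.141, -0.002, 1.582]
force: [0.5, -0.2, -0.1]
finger_gap: -0.0
```

Emit:
{"method": "apply_moves", "body": {
  "increments": [
    [[0.3,0,0],0],
    [[0.6,0,0],0],
    [[0.9,0,0],0],
    [[1,0,0],0],
    [[1,0,0],0],
    [[1,0,0],0],
    [[1,0,0],0]
  ]
}}

```text
time_s: 41.42
tcp_pos: [0.3977, 0.0064, 0.3927]
ee_rot: [3.141, 0.0, 1.584]
force: [0.4, -0.2, 0.6]
finger_gap: -0.0001
```

```bash
python3 -c "
from h import *
t=r.camera('top');o=cv2.imread('pics/top0.png').max(2);g=t['img'].max(2)
# hood/tab edges now vs start
for v in (245,260,275,285,295): print(v,g[v,486:530:2],'|',o[v,486:530:2])
print('col 512 now',g[272:304,512],'\nstart',o[272:304,512])
m=(t['img'][140:230,395:460].max(2)<45).astype(np.uint8)
for k in cv2.findContours(m,0,1)[0]:
  if cv2.contourArea(k)>60: print('sleeve',np.array(cv2.minAreaRect(k)[0])+[395,140],cv2.minAreaRect(k)[1:])
for lo in (165,180,195):
 for b in bricks(t,.056,lo): 
  if .55<b[0]<.75 and 80<b[3]<110: 
   d=np.array([b[0]-.648,b[1]-.0465]);print(np.round(b[:5],3),np.round([d@[np.cos(.042),np.sin(.042)],d@[-np.sin(.042),np.cos(.042)]],3))
s=r.read_state();print(s['tcp_pos'],s['force'],s['time_s'])
cv2.imwrite('pics/final.png',t['img'])
"
```

```text
245 [37 31 32 43 61 59 61 62 60 60 59 63 61 63 61 59 60 95 95 97 96 89] | [55 47 46 59 88 87 86 86 85 85 86 85 87 89 86 86 86 87 86 87 86 79]
260 [49 30 29 39 58 61 60 61 61 61 61 62 60 61 61 61 61 61 93 97 97 88] | [74 47 47 53 85 85 85 88 88 88 86 88 87 85 88 85 86 85 86 86 86 76]
275 [78 32 33 34 56 61 63 60 60 62 62 60 61 60 61 62 63 63 97 99 97 97] | [111  44  45  44  87  87  87  86  87  86  88  87  86  89  87  86  88  90
  88  84  85  88]
285 [81 78 80 78 82 82 81 80 82 79 49 46 42 43 42 45 80 80 49 54 77 88] | [114 112 114 115 114 115 115 115 116 115  80  63  63  62  63  63  72  70
  73  56  70  78]
295 [88 89 90 87 87 87 89 86 89 87 42 54 54 52 63 56 78 89 90 90 90 89] | [129 129 126 127 126 127 128 129 127 127  61  78  80  76  84  80 111 129
 102 124 128 128]
col 512 now [59 64 61 60 60 58 57 60 64 60 61 58 43 43 60 53 40 55 51 38 50 65 60 52
 57 61 58 71 91 91 90 90] 
start [ 87  88  87  89  86  79  72  87  86  87  88  80  59  62  88  72  55  77
  73  52  68  87  84  76  80  88  78 103 133 129 129 130]
sleeve [444.7876 191.3142] ((25.681678771972656, 7.902054786682129), 41.18592834472656)
sleeve [442.  148.5] ((17.0, 16.0), 90.0)
[ 0.646  0.086  0.025 90.11  49.495] [-0.001  0.039]
[ 0.643  0.16   0.035 91.649 49.45 ] [0.    0.113]
[0.3977 0.0053 0.3926] [ 0.083  -0.1692 -0.2215] 41.4667
```

The guard's edge pattern matches the start row for row. I move aside to check the last two bricks.

Emit:
{"method": "apply_moves", "body": {
  "increments": [
    [[0.3,-0.1,0],0],
    [[0.6,-0.1,0],0],
    [[0.9,-0.1,0],0],
    [[1,-0.1,0],0],
    [[1,-0.1,0],0],
    [[1,-0.1,0],0],
    [[1,-0.1,0],0]
  ]
}}

```text
time_s: 42.05
tcp_pos: [0.3764, 0.205, 0.3922]
ee_rot: [3.142, 0.001, 1.581]
force: [-0.4, 0.4, 0.1]
finger_gap: -0.0002
```

```bash
python3 -c "
from h import *
t=r.camera('top')
for lo in (120,140,160,180):
 for b in bricks(t,.056,lo): 
  if .55<b[0]<.75 and 60<b[3]<110: 
   d=np.array([b[0]-.648,b[1]-.0465]);print(lo,np.round(b[:5],3),np.round([d@[np.cos(.042),np.sin(.042)],d@[-np.sin(.042),np.cos(.042)]],3))
print(r.read_state()['tcp_pos'])
"
```

```text
160 [ 0.668 -0.185 -0.437 66.114 58.468] [ 0.01  -0.232]
180 [ 0.646  0.085  0.025 90.611 51.263] [-0.001  0.039]
180 [ 0.643  0.16   0.054 91.324 51.125] [0.    0.113]
180 [ 0.649  0.005  0.04  91.359 50.154] [-0.001 -0.042]
180 [ 0.653 -0.066  0.033 91.189 51.821] [-0.    -0.113]
[0.3763 0.204  0.3921]
```

```bash
python3 -c "
from station import r
print(r.sign_off())"
```

```text
the job is handed in; nothing more can be done
None
```

The job is done and handed in at about 42 s; the hand-in reports no verdict. All four white bricks lie in bays 1–4, the valve is half open, the pump toggle is flipped to the right and the guard is shut again.

**Last checks**
- **Bricks:** the top view puts every brick within 1 mm of the bays' middle line. Sideways they are within about 4 mm of their bay centres; bay 2 is the one furthest off.
- **Valve:** triangulation from two views put it at about 0.80 rad, with readings from 0.78 to 0.82. A cruder reading from the sleeve's slant in the image gave 0.83. All are inside the 0.68–0.89 band.
- **Toggle:** a second push met a firm stop, with force reaching 15 N, so I take it as fully on.
- **Guard:** it seated rigidly at the expected height, and its edges in the top image match the picture taken at the start.

**What went less smoothly**
- The gripper lost the tab near the top of the lift. The guard held at about 1.4 rad, and I pushed it on to about 1.7 rad with closed fingers, judged by eye from the top view.
- The first push on the toggle rode partly over its tip, so I repeated it lower down.
- Seating the guard peaked at about 61 N vertical at the wrist, from the fingertips; the limit there is 120 N.

I did not re-measure the bystanders. None showed as moved in the pictures I viewed, but those were all taken before I closed the guard.

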